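Pack the collet nuts, close the box and book it out

ROBOT

A 6-joint arm with a two-finger parallel gripper is mounted at the origin on the work surface. World frame = base frame: x ahead of the robot, y to its left, z up, the work surface at z = 0. Lengths are in mm, angles in rad, forces in N, time in s.
With the tool pointing down it reaches from about 350 to 1000 mm from the base axis. Payload 7.1 kg.
Tool frame: the origin (TCP) lies at the centre of the arm's flange, where the gripper is bolted on; the fingertips stand bot.nose_length ahead of it and the grasp point (between the pads) lies 155 mm ahead of it (bot.nose_length is the distance from the TCP to the fingertips, in mm); z points along the fingers, y is the direction in which the jaws open and shut (so a half turn about z gives the same grasp; the last joint's range is limited). The gripper opens to 85 mm and grips with 20 to 120 N. Pads are 22 mm wide; open, the fingers measure 114 mm over their backs; the gripper's body (76 mm by 85 mm) begins 54 mm behind the grasp point. The pads swing forward as they close: fully open they stand 13 mm farther back than shut.
Start: joints at [1.157, 0.423, 1.63, -0, 1.089, -0.019], TCP at [240.358, 576.918, 404.719] pointing down, gripper open.
Joint ranges: [-3, 3], [-0.9, 2.11], [0.09, 2.58], [-1.31, 4.45], [0.11, 2.69], [-2.54, 2.54]. Speed limits (rad/s): [2.39, 2.39, 3.01, 3.14, 3.14, 3.14].

INTERFACE

Orientations are given as [roll, pitch, yaw] about the fixed x, y, z axes, in that order (R = Rz(yaw) Ry(pitch) Rx(roll)).
In Python, from plant import bot gives the robot as it stands.
- The arm moves only by the tool move_arm, never from a script. Its argument "steps" is text: rows parted by semicolons, each of 7 numbers parted by spaces: the turn, a rotation vector about the tool's x, y, z in rad, then the shift along the tool's x, y, z in mm, then the gripper command: -1 is fully open, 1 is shut, values between are in proportion. In form: rx ry rz x y z fingers; .... A call has 1 to 8 rows; each row shifts and turns the commanded pose from where the row before left it, along the tool's axes as they then stand; what a row does not reach is not made up. A row lasts 1/10 s, in which the tool goes at most 50 mm and 8.59 degrees, less where a joint would pass 70% of its speed; a pose out of reach is approached as far as the arm can. A call is refused whole if a number of a shift passes 50 or a number of a turn 0.15, either way. A call with a gripper value outside its range is refused whole. The fingers move at their own pace and stop on an object; "squeeze" is the grip in N (left out, the last holds). Time passes only in rows, so rows that do not move let the fingers close. It gives the time, the measured TCP pose, the force and the opening at its end, in the units of the state.
- bot.sense(): the state, without advancing time (a new reading comes with each control period).
- bot.capture(name): name is "side" or "top"; returns the picture (420x560x3 uint8, blue, green, red); there is no depth.
- bot.camera_params(name): a dict with "fx", "fy", "cx", "cy" (pixels), "extrinsics" (4x4, takes a point from camera to world coordinates). Camera axes: x right, y down, z forward; pixel columns grow to the right and rows downward; lengths in mm; the calibration is good to about 2 mm. A picture is of the moment at which its call begins. camera_params takes no time and is no camera call.
- bot.hand_in(): hands the job in, once; it reports no verdict.
The state is a dict: "time": time; "qpos": joint angles; "joint_vel": joint speeds; "tau": joint torques, N m; "eef_pos": TCP position; "orientation": TCP orientation; "ft_force": force on the tool from outside, world axes, zero at the start; "moment": the same for the moment, N m; "opening": opening from 0.0 (shut) to 1.0 (fully open).
Only numpy, scipy, OpenCV 4.12 (cv2) and the standard library are available. Lean on these libraries where they do the work, as an engineer would, in place of code of your own. Each camera call takes 0.05 s, during which the arm holds its last target.

TASK

Pack the blue parts box: take every tall steel arbor out of it and put it in the black tray, put every brass collet nut into the box in a single layer below the yellow fill line, then put the yellow lid on so that it sits fully home on the rim. Only then book the box out on the console: press the blue key, then the yellow, then the green, each right down and one at a time. Leave the other things on the bench where they are.

Things in the scene. Friction and masses are not known exactly. Their poses are not given: they have to be found in the camera images.
- box: blue open plastic parts box, fixed to the bench; origin at the centre of its underside, z up. Outer 142 mm along its x, 166 mm along its y, 55 mm high; walls and floor 5 mm (inside 132 x 156 mm). A yellow fill line runs round the inside 35 to 39 mm above the underside; the lid reaches down to 41 mm: one layer of nuts fits, a nut on a nut does not.
- tray: black shallow tray fixed to the bench; origin at the centre of its underside. Outer 120 mm along its x, 150 mm along its y, 28 mm high; walls and floor 4 mm.
- lid_grip (a point): centre of the black grip bar of the yellow lid; x along the bar, z up out of the lid. Bar 86 mm (x) x 16 (y) x 16 high, on posts at its ends, 24 mm free under its middle. Starts lying level, plug down, on the bench left of the box. Fully home its plate lies on the rim, x and y axes along the box's (either way round), and this point is over the box's origin, 93 mm above its underside.
- nut0_center (a point): centre (half-way up) of a loose brass collet nut, a round disc 36 mm in diameter, 24 mm high, with a dark bore; z along its axis. About 0.08 to 0.17 kg. Stands on the bench right of the box at the start; three or all four are present.
- nut1_center (a point): centre (half-way up) of a loose brass collet nut, a round disc 36 mm in diameter, 24 mm high, with a dark bore; z along its axis. About 0.08 to 0.17 kg. Stands on the bench right of the box at the start; three or all four are present.
- nut2_center (a point): centre (half-way up) of a loose brass collet nut, a round disc 36 mm in diameter, 24 mm high, with a dark bore; z along its axis. About 0.08 to 0.17 kg. Stands on the bench right of the box at the start; three or all four are present.
- nut3_center (a point): centre (half-way up) of a loose brass collet nut, a round disc 36 mm in diameter, 24 mm high, with a dark bore; z along its axis. About 0.08 to 0.17 kg. Stands on the bench right of the box at the start; three or all four are present.
- arbor0_center (a point): centre (half-way up) of a loose steel arbor, z along its axis: 95 mm tall, a dark foot 36 mm in diameter and 20 mm high, above it a plain round shank 26 mm in diameter. 0.28 kg. At the start stands upright on the floor of the box; one or both are present.
- arbor1_center (a point): centre (half-way up) of a loose steel arbor, z along its axis: 95 mm tall, a dark foot 36 mm in diameter and 20 mm high, above it a plain round shank 26 mm in diameter. 0.28 kg. At the start stands upright on the floor of the box; one or both are present.
- key_blue_top (a point): centre of the top face of the blue key, 28 mm in diameter, 47 mm above the bench when up, on the grey console beyond the box; moves with the key. The three keys stand 56 mm apart in a row along the console, in an order that varies.
- key_blue (a joint): travel of the blue spring key: 0 up, 0.006 m fully down (downward, starts to give at about 1.2 N, 4 N fully down); it counts from 0.004. Springs back.
- key_yellow_top (a point): centre of the top face of the yellow key, 28 mm in diameter, 47 mm above the bench when up, on the grey console beyond the box; moves with the key. The three keys stand 56 mm apart in a row along the console, in an order that varies.
- key_yellow (a joint): travel of the yellow spring key: 0 up, 0.006 m fully down (downward, starts to give at about 1.2 N, 4 N fully down); it counts from 0.004. Springs back.
- key_green_top (a point): centre of the top face of the green key, 28 mm in diameter, 47 mm above the bench when up, on the grey console beyond the box; moves with the key. The three keys stand 56 mm apart in a row along the console, in an order that varies.
- key_green (a joint): travel of the green spring key: 0 up, 0.006 m fully down (downward, starts to give at about 1.2 N, 4 N fully down); it counts from 0.004. Springs back.
- jaw: bystander: dark stepped steel chuck jaw, 36 x 30 x 34 mm, among the nuts; origin on its underside, in its middle. Leave it.
- carton0: bystander: small flat red insert carton 70 x 34 x 16 mm, near right; origin on its underside, in its middle. Leave it.
- carton1: bystander: small flat red insert carton 70 x 34 x 16 mm, far right; origin on its underside, in its middle. Leave it.
- spanner: bystander: steel spanner, 170 mm, lying at the right; origin on its underside. Leave it.
- driver: bystander: screwdriver, 190 mm, lying at the left; origin on its underside. Leave it.
- tin: bystander: green tin, 64 mm in diameter, 75 mm high, far left; origin on its underside, in its middle. Leave it.
- endmill: bystander: dark upright tool stub, up to 32 mm in diameter, 75 mm high, between the robot and the box; origin on its underside, in its middle. Leave it.
- lid: the loose lid, 0.15 to 0.3 kg; origin at the centre of its lowest face, 52 mm below the grip bar's centre, same axes. Plate 150 mm (x) x 174 mm (y) x 6 mm, its top 20 mm above the origin; under it a plug 126 x 150 mm, 14 mm deep (its lowest 5 mm 118 x 142 mm), which enters the box with 3 mm clearance each side.

How it is judged (in metres and radians):
On the way, in this order (a step that is already met when the one before it is completed fails the run):
1. all arbors are in the tray and all nuts are in the box below the fill line (x of nut0_center in the frame of box between -0.066 and 0.066 m and y of nut0_center in the frame of box between -0.078 and 0.078 m and z of nut0_center in the frame of box between 0 and 0.036 m and x of nut1_center in the frame of box between -0.066 and 0.066 m and y of nut1_center in the frame of box between -0.078 and 0.078 m and z of nut1_center in the frame of box between 0 and 0.036 m and x of nut2_center in the frame of box between -0.066 and 0.066 m and y of nut2_center in the frame of box between -0.078 and 0.078 m and z of nut2_center in the frame of box between 0 and 0.036 m and x of nut3_center in the frame of box between -0.066 and 0.066 m and y of nut3_center in the frame of box between -0.078 and 0.078 m and z of nut3_center in the frame of box between 0 and 0.036 m and x of arbor0_center in the frame of tray between -0.058 and 0.058 m and y of arbor0_center in the frame of tray between -0.073 and 0.073 m and z of arbor0_center in the frame of tray between 0 and 0.065 m and x of arbor1_center in the frame of tray between -0.058 and 0.058 m and y of arbor1_center in the frame of tray between -0.073 and 0.073 m and z of arbor1_center in the frame of tray between 0 and 0.065 m), for 0.2 s.
2. the lid sits fully home on the box (x of lid_grip in the frame of box between -0.006 and 0.006 m and y of lid_grip in the frame of box between -0.006 and 0.006 m and z of lid_grip in the frame of box between 0.089 and 0.0965 m and angle between lid_grip's own z axis and vertical below 0.04 rad), for 0.3 s.
3. the blue key alone is pressed down, with the lid on (all of step 2 and value of joint key_blue above 0.004 m and value of joint each of key_yellow, key_green below 0.002 m), for 0.05 s.
4. the yellow key alone is pressed down, with the lid on (all of step 2 and value of joint key_yellow above 0.004 m and value of joint each of key_blue, key_green below 0.002 m), for 0.05 s.
5. the green key alone is pressed down, with the lid on (all of step 2 and value of joint key_green above 0.004 m and value of joint each of key_blue, key_yellow below 0.002 m), for 0.05 s.
At the end, for the whole second after the job is handed in: Arbor centres inside the tray, under 65 mm above its underside; nut centres inside the box, under 36 mm above its underside; lid home and at rest: grip point within 6 mm of the box middle along both axes, 89 to 96.5 mm above its underside, tilt under 0.04 rad; all keys up (all of step 1 and all of step 2 and value of joint each of key_blue, key_yellow, key_green below 0.002 m and linear speed of lid below 0.02 m/s); the robot touches nothing.
It fails at once if two keys are held down at once (value of joint each of key_blue, key_yellow above 0.004 m or value of joint each of key_blue, key_green above 0.004 m or value of joint each of key_yellow, key_green above 0.004 m).
It fails at once if a key is pressed while the lid is not on the box (value of joint any of key_blue, key_yellow, key_green above 0.004 m and (horizontal distance between lid_grip and box above 0.02 m or z of lid_grip in the frame of box above 0.105 m)).
It fails at once if a bystander is shoved more than 4 cm or knocked over (distance of any of jaw, carton0, carton1, spanner, driver, tin, endmill from where it was at the start of the episode above 0.04 m or angle between any of tin, endmill's own z axis and vertical above 0.5 rad).
Of nut0, nut1, nut2, nut3 only 3 to 4 are there at a start; the rules pass over those that are not, and their reading is None.
Of arbor0, arbor1 only 1 to 2 are there at a start; the rules pass over those that are not, and their reading is None.
At some moment in a run one of nut0, nut1, nut2, nut3 may be knocked a few centimetres aside while the robot is not near it.
Once in a run the grip may slacken for a moment while it holds something.
It also fails if it takes over 210 s, if anything falls off the work surface, if the arm or the gripper's body presses on something with over 40 N, if the wrist force passes 120 N, or if a joint passes its speed limit or range.

## Working session

There is one attempt and no reset: what is moved stays moved. The work goes in short steps, Python scripts to look and compute and a tool call to move; the robot and the scene stay as the last step left them, time stands still between calls to the robot, and variables do not carry over. Pictures are saved under pics/ and viewed, and the job is handed in when it is done.

Besides the shell and the picture viewer there is one more tool, called after "Request:" in YAML: its name, and indented under it one key for each argument. move_arm: Moves the arm, as the interface text tells. Its arguments: {"type":"object","properties":{"steps":{"type":"string"},"squeeze":{"type":"number"}},"required":["steps"]}

```bash
ls; mkdir -p pics
python3 - <<'E'
from plant import bot
import cv2
print(bot.nose_length)
print(bot.sense())
for n in ("side","top"):
    p=bot.camera_params(n); print(n,p)
    cv2.imwrite(f"pics/{n}0.png",bot.capture(n))
E
```

```text
pics
173.4
{'time': 0.0, 'qpos': array([ 1.15700361e+00,  4.23847192e-01,  1.63067639e+00,  3.20266361e-05,
        1.08859781e+00, -1.90184510e-02]), 'joint_vel': array([ 0.0009923 , -0.00050149,  0.00082573, -0.00243457, -0.00080357,
        0.00048011]), 'tau': array([-1.52337570e-04, -5.57375300e+01, -2.81740934e+01, -1.61638959e-04,
        7.43108103e-03, -1.81185175e-05]), 'eef_pos': array([240.24867719, 576.68400303, 403.94686865]), 'orientation': array([-3.14006473e+00, -5.74194713e-05,  2.74680347e+00]), 'ft_force': array([-0.32297446, -0.10324241,  0.07715327]), 'moment': array([-0.00408349,  0.00443179, -0.0252815 ]), 'opening': 0.998591270603981}
side {'fx': 469.3746892699157, 'fy': 469.3746892699157, 'cx': 280.0880297234836, 'cy': 211.18954970662486, 'extrinsics': array([[ 7.20619942e-01, -4.92158780e-01,  4.88350934e-01,
        -7.46922305e+01],
       [-6.93176214e-01, -4.96567878e-01,  5.22424233e-01,
        -6.07521786e+02],
       [-1.46162862e-02, -7.14982572e-01, -6.98989475e-01,
         9.33165135e+02],
       [ 0.00000000e+00,  0.00000000e+00,  0.00000000e+00,
         1.00000000e+00]])}
top {'fx': 507.6940703897057, 'fy': 507.6940703897057, 'cx': 275.0431061451117, 'cy': 206.06386863752564, 'extrinsics': array([[ 3.01457693e-02, -9.98207260e-01,  5.17058868e-02,
         4.54004548e+02],
       [-9.99507210e-01, -3.05571127e-02, -7.18328280e-03,
         2.08740947e+01],
       [ 8.75038765e-03, -5.14638611e-02, -9.98636521e-01,
         1.49260620e+03],
       [ 0.00000000e+00,  0.00000000e+00,  0.00000000e+00,
         1.00000000e+00]])}
```

View pics/side0.png

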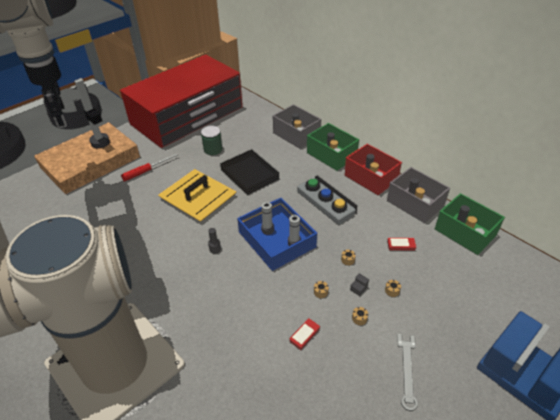

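View pics/top0.png

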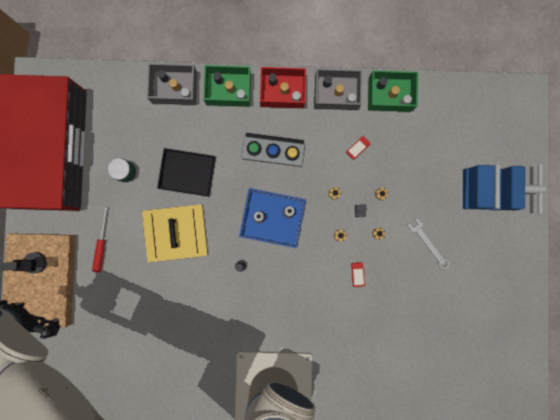

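Two arbors in the box, four nuts, keys left to right green, blue, yellow. I'll enlarge crops to measure.

```bash
cat > h.py <<'E'
import cv2, numpy as np
from plant import bot
def ray(n,u,v,z):
    p=bot.camera_params(n);E=p["extrinsics"]
    d=E[:3,:3]@np.array([(u-p["cx"])/p["fx"],(v-p["cy"])/p["fy"],1]);o=E[:3,3]
    return o+d*(z-o[2])/d[2]
def proj(n,P):
    p=bot.camera_params(n);E=p["extrinsics"]
    c=E[:3,:3].T@(np.array(P)-E[:3,3]); return np.array([p["fx"]*c[0]/c[2]+p["cx"],p["fy"]*c[1]/c[2]+p["cy"]])
def crop(img,x0,y0,w,h,s,out):
    c=cv2.resize(img[y0:y0+h,x0:x0+w],None,fx=s,fy=s,interpolation=cv2.INTER_CUBIC)
    for i in range(0,w,10):
        cv2.line(c,(i*s,0),(i*s,4 if i%50 else 12),(255,255,255),1)
        if (x0+i)%20==0: cv2.putText(c,str(x0+i),(i*s,22),0,.4,(255,255,255),1)
    for i in range(0,h,10):
        cv2.line(c,(0,i*s),(4,i*s),(255,255,255),1)
        if (y0+i)%20==0: cv2.putText(c,str(y0+i),(6,i*s+4),0,.4,(255,255,255),1)
    cv2.imwrite("pics/"+out,c)
E
python3 - <<'E'
from h import *
t=cv2.imread("pics/top0.png"); s=cv2.imread("pics/side0.png")
crop(t,140,130,180,140,4,"t0a.png")
crop(t,300,130,120,140,4,"t0b.png")
crop(s,150,140,200,140,4,"s0a.png")
E
```

```text
(no output)
```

View pics/t0a.png

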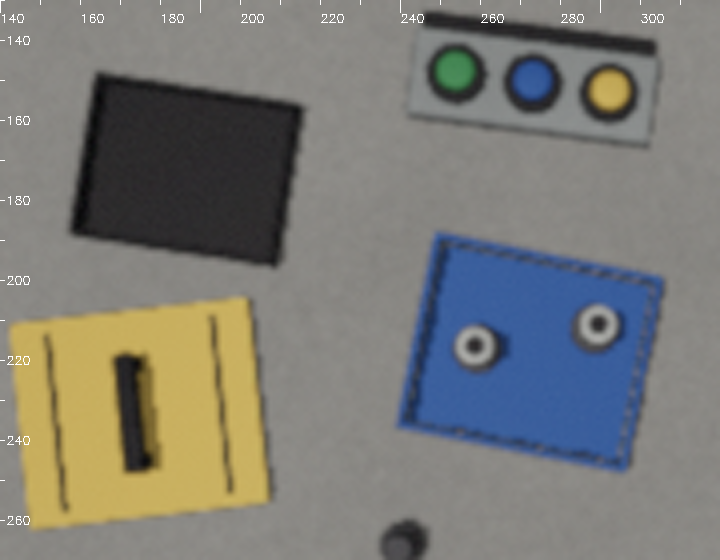

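View pics/t0b.png

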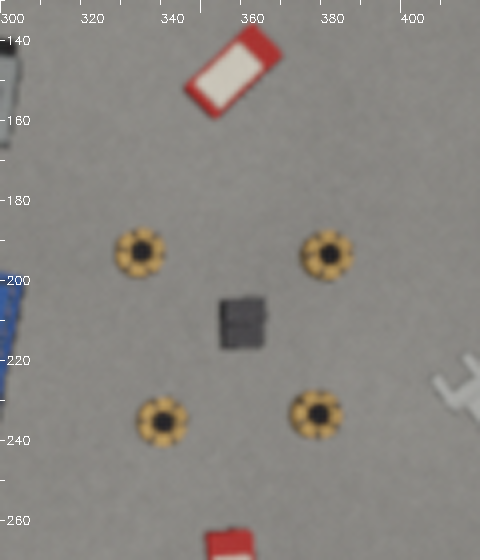

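View pics/s0a.png

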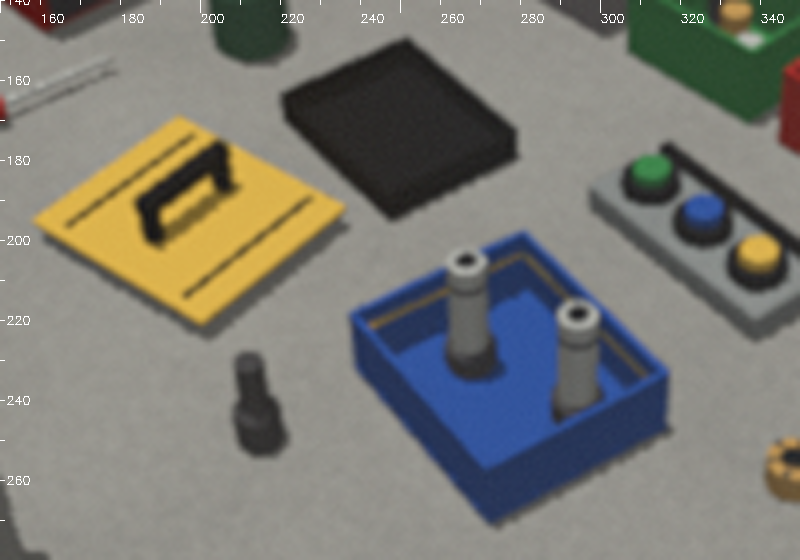

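Run:
```python
from h import *
np.set_printoptions(precision=1,suppress=True)
A=lambda u,v,z: ray("top",140+u/4,130+v/4,z)
B=lambda u,v,z: ray("top",300+u/4,130+v/4,z)
def quad(name,pts,z):
    P=np.array([A(u,v,z)[:2] for u,v in pts]); print(name,P.mean(0),"corners",P.tolist() and P.round(1).tolist())
    r=cv2.minAreaRect(P.astype(np.float32)); print("  rect",r)
    for i in range(4):
        d=P[(i+1)%4]-P[i]; print("  edge",np.hypot(*d).round(1),np.degrees(np.arctan2(d[1],d[0])).round(1))
quad("box",[(438,233),(664,280),(627,471),(399,427)],55)
quad("tray",[(98,73),(302,104),(277,266),(71,234)],28)
quad("lid",[(8,322),(248,298),(270,500),(32,529)],20)
print("bar",A(126,355,60),A(137,471,60), A(131.5,413,60))
for n,u,v in [("g",456,71),("b",532,82),("y",609,90)]: print(n,A(u,v,47))
for u,v in [(475,346),(598,325)]: print("arb",A(u,v,100))
for u,v in [(140,252),(329,255),(163,421),(317,414)]: print("nut",B(u,v,24))
print("jaw",B(242,323,34),"end",A(402,545,75))
# side-view checks
S=lambda u,v,z: ray("side",150+u/4,140+v/4,z)
print("side arb",S(467,262,100),S(577,313,100)); print("side keys g,b,y",S(652,168,47),S(706,210,47),S(759,250,47))
print("side box", [S(u,v,55).round(1) for u,v in [(351,316),(525,232),(668,372),(490,470)]])
q=bot.sense()['orientation']; print(q)
```

```text
box [494.1  15.3] corners [[576.8, 84.6], [548.4, -76.8], [412.5, -54.3], [438.6, 107.6]]
  rect ((494.26434326171875, 15.188697814941406), (163.98245239257812, 140.12344360351562), 80.54424285888672)
  edge 163.8 -100.0
  edge 137.7 170.6
  edge 164.0 80.8
  edge 140.1 -9.5
tray [619.9 268.7] corners [[687.8, 335.9], [669.9, 187.4], [551.7, 201.1], [570.2, 350.5]]
  rect ((620.0001831054688, 268.4626159667969), (150.5043182373047, 119.01589965820312), 82.91881561279297)
  edge 149.6 -96.9
  edge 119.0 173.4
  edge 150.5 82.9
  edge 118.5 -7.1
lid [443.4 297.4] corners [[505.6, 395.1], [528.3, 222.3], [382.9, 200.9], [357.0, 371.3]]
  rect ((444.3016052246094, 297.6335144042969), (150.48892211914062, 174.29791259765625), 8.641142845153809)
  edge 174.3 -82.5
  edge 147.0 -171.7
  edge 172.4 98.6
  edge 150.5 9.1
bar [483.5 301.   60. ] [402.3 290.   60. ] [442.8 295.5  60. ]
g [694.4  75.8  47. ]
b [688.1  21.1  47. ]
y [684.1 -34.2  47. ]
arb [496.1  54.7 100. ]
arb [513.1 -29.3 100. ]
nut [ 573.3 -162.6   24. ]
nut [ 575.4 -300.    24. ]
nut [ 451.4 -182.1   24. ]
nut [ 459.8 -293.5   24. ]
jaw [ 523.5 -236.    34. ] end [357.2 101.5  75. ]
side arb [497.5  54.4 100. ] [515.  -27.9 100. ]
side keys g,b,y [695.1  74.7  47. ] [689.1  17.1  47. ] [684.5 -35.9  47. ]
side box [array([439.1, 106.2,  55. ]), array([577.2,  84. ,  55. ]), array([550.6, -74.8,  55. ]), array([414. , -54.3,  55. ])]
[-3.1 -0.   2.7]
```

```bash
cat >> h.py <<'E'
from scipy.spatial.transform import Rotation as Ro
def to(x,y,zg,yaw=None,tip=155,v=40):
    """tool-frame shift from the present measured TCP to grasp point x,y,zg; turn in rad about tool z"""
    s=bot.sense(); r,p,w=s["orientation"]
    wt=w if yaw is None else np.radians(yaw)
    dw=(wt-w+np.pi)%(2*np.pi)-np.pi
    R0=Ro.from_euler("xyz",[r,p,w]).as_matrix()
    R=Ro.from_euler("xyz",[np.pi,0,wt]).as_matrix()
    tgt=np.array([x,y,zg+tip]); d=R.T@(tgt-s["eef_pos"])
    n=int(np.ceil(np.linalg.norm(d)/v))
    print(f"t={s['time']:.1f} tilt {((r)%(2*np.pi)-np.pi):.3f} {p:.3f} yaw {np.degrees(w):.1f} turn rz={-dw:.3f}; shift {d.round(1)} in {n} rows of {(d/max(n,1)).round(1)}; F {s['ft_force'].round(1)} open {s['opening']:.2f}")
E
python3 - <<'E'
from h import *
to(496.8,54.5,170,170.5)
E
```

```text
t=0.1 tilt 0.001 -0.000 yaw 157.4 turn rz=-0.229; shift [-339.2 -472.7   79. ] in 15 rows of [-22.6 -31.5   5.3]; F [-0.   0.5 -0.2] open 1.00
```

Request:
move_arm:
  steps: "0 0 -0.115 0 0 0 -1; 0 0 -0.114 0 0 0 -1; 0 0 0 -24 -34 6 -1; 0 0 0 -24 -34 6 -1; 0 0 0 -24 -34 6 -1; 0 0 0 -24 -34 6 -1; 0 0 0 -24 -34 6 -1; 0 0 0 -24 -34 6 -1"
  squeeze: 60

```text
time: 0.9
eef_pos: [349.0, 350.4, 368.3]
orientation: [-3.141, -0.0, 2.976]
ft_force: [0.8, 0.6, 0.2]
opening: 1.0
```

Request:
move_arm:
  steps: "0 0 0 -24 -34 6 -1; 0 0 0 -24 -34 6 -1; 0 0 0 -24 -34 6 -1; 0 0 0 -24 -34 6 -1; 0 0 0 -24 -34 6 -1; 0 0 0 -24 -34 6 -1; 0 0 0 -24 -34 6 -1; 0 0 0 -15 -17 0 -1"

```text
time: 1.7
eef_pos: [487.6, 67.7, 325.8]
orientation: [-3.141, -0.001, 2.974]
ft_force: [-0.5, 0.3, 0.5]
opening: 1.004
```

Run:
```python
from h import *
to(496.8,54.5,80,170.5)
```

```text
t=1.7 tilt 0.001 -0.001 yaw 170.4 turn rz=-0.002; shift [-11.3 -11.5  90.8] in 3 rows of [-3.8 -3.8 30.3]; F [-0.5  0.3  0.5] open 1.00
```

Request:
move_arm:
  steps: "0 0 0 -11 -11 0 -1; 0 0 0 0 0 30 -1; 0 0 0 0 0 30 -1; 0 0 0 0 0 30 -1; 0 0 0 0 0 0 -1"

```text
time: 2.2
eef_pos: [494.6, 57.8, 233.7]
orientation: [-3.14, -0.007, 2.976]
ft_force: [0.3, 0.4, 0.2]
opening: 0.997
```

Run:
```python
from h import *
to(496.8,54.5,80,170.5)
crop(bot.capture("side"),200,140,160,120,5,"s1.png")
```

```text
t=2.2 tilt 0.002 -0.007 yaw 170.5 turn rz=0.000; shift [-2.8 -2.9 -1.3] in 1 rows of [-2.8 -2.9 -1.3]; F [0.3 0.4 0.2] open 1.00
```

View pics/s1.png

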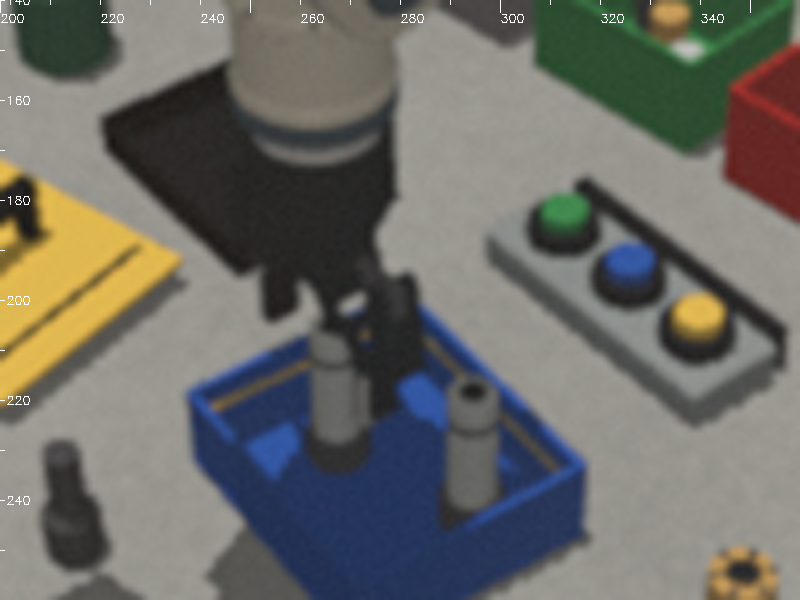

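The gripper straddles the left arbor (top near 266,208); close on it.

Request:
move_arm:
  steps: "0 0 0 -2.5 -2.5 0 -1; 0 0 0 0 0 0 0; 0 0 0 0 0 0 1; 0 0 0 0 0 0 1; 0 0 0 0 0 0 1; 0 0 0 0 0 0 1; 0 0 0 0 0 0 1; 0 0 0 0 0 0 1"
  squeeze: 60

```text
time: 3.05
eef_pos: [498.5, 54.8, 237.3]
orientation: [3.141, 0.001, 2.976]
ft_force: [-0.7, 2.1, 7.5]
opening: 0.289
```

Request:
move_arm:
  steps: "0 0 0 0 0 -20 1; 0 0 0 0 0 -30 1; 0 0 0 0 0 -30 1; 0 0 0 0 0 -10 1; 0 0 0 0 0 0 1"

```text
time: 3.55
eef_pos: [498.4, 54.7, 327.6]
orientation: [3.141, 0.002, 2.976]
ft_force: [0.0, 0.8, -2.7]
opening: 0.288
```

Run:
```python
from h import *
c=np.array([620,268.6]);a=np.radians(-7);print(c+30*np.array([np.cos(a),np.sin(a)]),c-30*np.array([np.cos(a),np.sin(a)]))
to(649.8,265,170,170.5)
crop(bot.capture("side"),200,140,160,120,5,"s2.png")
```

```text
[649.77638455 264.9439197 ] [590.22361545 272.2560803 ]
t=3.5 tilt -0.001 0.002 yaw 170.5 turn rz=0.000; shift [-114.6  232.4    2.6] in 7 rows of [-16.4  33.2   0.4]; F [ 0.   0.8 -2.7] open 0.29
```

View pics/s2.png

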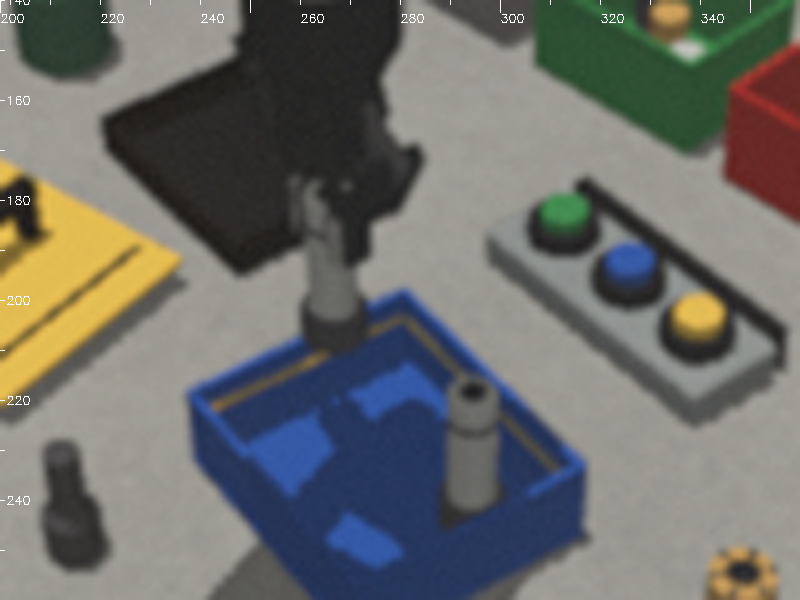

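The arbor is held (opening 0.29, upright). Carry it to the tray.

Request:
move_arm:
  steps: "0 0 0 -8 16 0 1; 0 0 0 -18 37 0 1; 0 0 0 -18 37 0 1; 0 0 0 -18 37 0 1; 0 0 0 -18 37 0 1; 0 0 0 -18 37 0 1; 0 0 0 -11 22 0 1; 0 0 0 -5 10 0 1"

```text
time: 4.4
eef_pos: [649.8, 268.6, 324.1]
orientation: [-3.141, -0.002, 2.978]
ft_force: [0.2, -0.1, -3.4]
opening: 0.288
```

Request:
move_arm:
  steps: "0 0 0 0 0 20 1; 0 0 0 0 0 30 1; 0 0 0 0 0 20 1; 0 0 0 0 0 0 1"

```text
time: 4.8
eef_pos: [647.1, 264.9, 251.6]
orientation: [-3.137, -0.008, 2.976]
ft_force: [-0.3, -0.3, -3.1]
opening: 0.289
```

Run:
```python
from h import *
to(649.8,265,81.5,170.5)
```

```text
t=4.8 tilt 0.005 -0.008 yaw 170.5 turn rz=-0.000; shift [-2.7  0.5 15.1] in 1 rows of [-2.7  0.5 15.1]; F [-0.3 -0.3 -3.1] open 0.29
```

Request:
move_arm:
  steps: "0 0 0 0 0 0 1; 0 0 0 0 0 8 1; 0 0 0 0 0 5 1; 0 0 0 0 0 0 1; 0 0 0 0 0 0 1"

```text
time: 5.3
eef_pos: [649.2, 265.7, 244.1]
orientation: [3.141, 0.0, 2.976]
ft_force: [-0.1, -0.8, -2.7]
opening: 0.29
```

Request:
move_arm:
  steps: "0 0 0 0 0 5 1; 0 0 0 0 0 2 1; 0 0 0 0 0 0 1; 0 0 0 0 0 0 1"

```text
time: 5.7
eef_pos: [649.1, 265.7, 236.6]
orientation: [-3.141, -0.0, 2.976]
ft_force: [-0.1, -0.2, -2.4]
opening: 0.286
```

Request:
move_arm:
  steps: "0 0 0 0 0 1 1; 0 0 0 0 0 0 1; 0 0 0 0 0 0 0; 0 0 0 0 0 0 -0.4; 0 0 0 0 0 0 -1; 0 0 0 0 0 0 -1; 0 0 0 0 0 0 -1"

```text
time: 6.4
eef_pos: [649.1, 265.7, 235.7]
orientation: [-3.142, 0.0, 2.976]
ft_force: [-0.5, 0.7, -0.5]
opening: 1.0
```

Request:
move_arm:
  steps: "0 0 0 0 0 -20 -1; 0 0 0 0 0 -35 -1; 0 0 0 0 0 -35 -1; 0 0 0 0 0 0 -1"

```text
time: 6.8
eef_pos: [650.8, 266.4, 331.5]
orientation: [3.137, 0.008, 2.976]
ft_force: [0.2, 0.2, 1.1]
opening: 0.997
```

Run:
```python
from h import *
to(514.5,-28.4,170,170.5)
crop(bot.capture("side"),200,120,160,120,5,"s3.png")
```

```text
t=6.8 tilt -0.005 0.008 yaw 170.5 turn rz=0.000; shift [  85.8 -313.2    6.5] in 9 rows of [  9.5 -34.8   0.7]; F [0.2 0.2 1.1] open 1.00
```

View pics/s3.png

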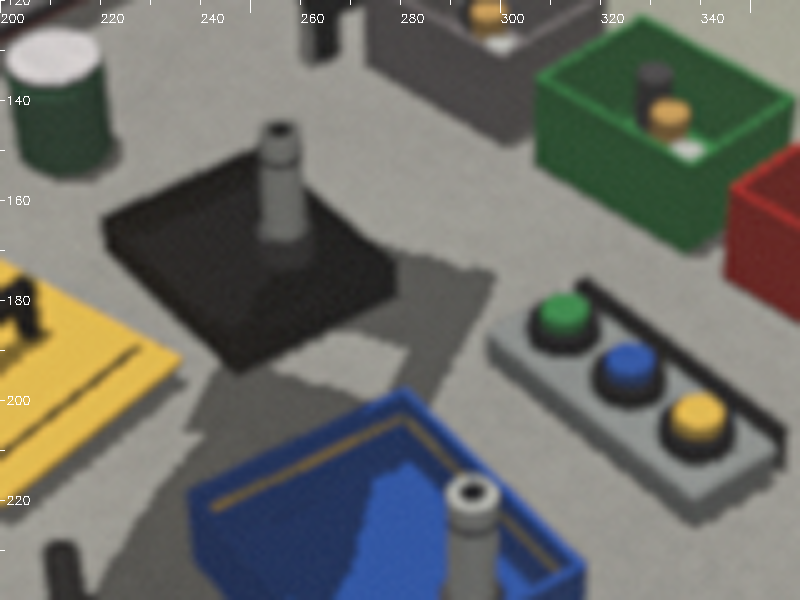

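First arbor stands upright in the tray. Now the second one.

Request:
move_arm:
  steps: "0 0 0 5 -18 0 -1; 0 0 0 10 -36 0 -1; 0 0 0 10 -36 0 -1; 0 0 0 10 -36 0 -1; 0 0 0 10 -36 0 -1; 0 0 0 10 -36 0 -1; 0 0 0 10 -36 0 -1; 0 0 0 10 -36 0 -1"

```text
time: 7.65
eef_pos: [529.2, 10.6, 324.6]
orientation: [-3.141, -0.002, 2.976]
ft_force: [-0.3, -0.9, 0.1]
opening: 1.002
```

Request:
move_arm:
  steps: "0 0 0 8 -30 0 -1; 0 0 0 3 -13 0 -1; 0 0 0 0 0 0 -1; 0 0 0 0 0 0 -1"

```text
time: 8.05
eef_pos: [513.0, -28.4, 325.4]
orientation: [3.141, -0.0, 2.975]
ft_force: [0.9, 0.4, -0.7]
opening: 0.996
```

Run:
```python
from h import *
to(514.5,-28.4,82,170.5)
```

```text
t=8.1 tilt -0.000 -0.000 yaw 170.5 turn rz=-0.001; shift [-1.5  0.3 88.4] in 3 rows of [-0.5  0.1 29.5]; F [ 0.9  0.4 -0.7] open 1.00
```

Request:
move_arm:
  steps: "0 0 0 -1.5 0 20 -1; 0 0 0 0 0 38 -1; 0 0 0 0 0 30 -1; 0 0 0 0 0 0 -1; 0 0 0 0 0 0 -1; 0 0 0 0 0 0 0; 0 0 0 0 0 0 1; 0 0 0 0 0 0 1"

```text
time: 8.85
eef_pos: [514.6, -29.0, 239.0]
orientation: [3.141, 0.002, 2.976]
ft_force: [-0.4, -0.4, -0.1]
opening: 0.514
```

Request:
move_arm:
  steps: "0 0 0 0 0 0 1; 0 0 0 0 0 0 1; 0 0 0 0 0 0 1; 0 0 0 0 0 0 1"

```text
time: 9.25
eef_pos: [514.5, -29.0, 238.6]
orientation: [3.141, 0.001, 2.976]
ft_force: [-1.0, 1.5, 5.5]
opening: 0.289
```

Request:
move_arm:
  steps: "0 0 0 0 0 -20 1; 0 0 0 0 0 -35 1; 0 0 0 0 0 -35 1; 0 0 0 0 0 0 1; 0 0 0 0 0 0 1"

```text
time: 9.75
eef_pos: [513.9, -29.1, 328.2]
orientation: [3.141, 0.001, 2.976]
ft_force: [-1.0, 0.4, -3.0]
opening: 0.289
```

Run:
```python
from h import *
to(590.2,272.2,172,170.5)
crop(bot.capture("side"),200,120,160,120,5,"s4.png")
```

```text
t=9.8 tilt -0.000 0.001 yaw 170.5 turn rz=-0.000; shift [-25.5 309.8   1.2] in 8 rows of [-3.2 38.7  0.1]; F [-1.   0.4 -3. ] open 0.29
```

View pics/s4.png

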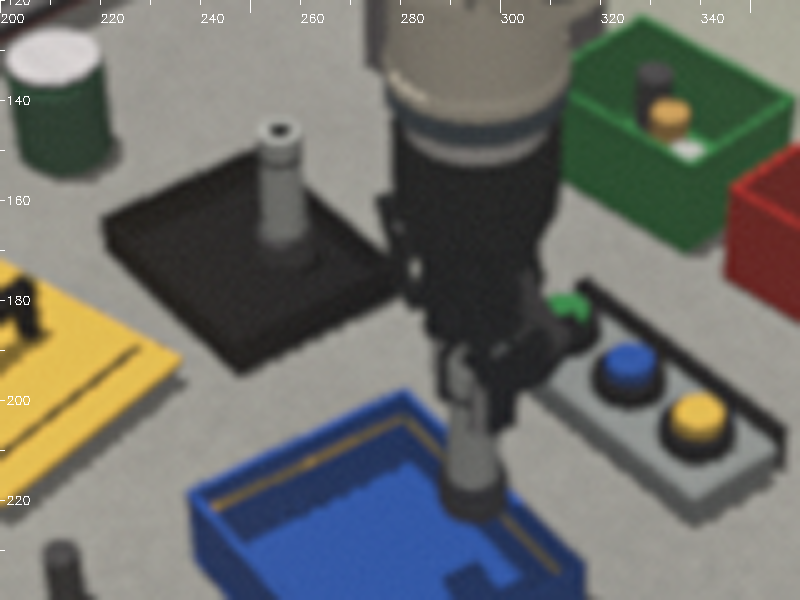

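Request:
move_arm:
  steps: "0 0 0 -2 20 0 1; 0 0 0 -4 42 0 1; 0 0 0 -4 42 0 1; 0 0 0 -4 42 0 1; 0 0 0 -4 42 0 1; 0 0 0 -4 42 0 1; 0 0 0 -2 40 0 1; 0 0 0 -1 25 0 1"

```text
time: 10.6
eef_pos: [587.1, 260.3, 325.2]
orientation: [-3.14, -0.003, 2.977]
ft_force: [0.7, -0.5, -3.1]
opening: 0.288
```

Request:
move_arm:
  steps: "0 0 0 -0.5 15 0 1; 0 0 0 0 0 0 1; 0 0 0 0 0 25 1; 0 0 0 0 0 35 1; 0 0 0 0 0 20 1; 0 0 0 0 0 0 1; 0 0 0 0 0 0 1"

```text
time: 11.3
eef_pos: [590.4, 271.4, 247.4]
orientation: [-3.141, -0.001, 2.975]
ft_force: [-0.4, 0.3, -1.9]
opening: 0.286
```

Run:
```python
from h import *
to(590.2,272.2,82.6,170.5)
```

```text
t=11.3 tilt 0.001 -0.001 yaw 170.4 turn rz=-0.001; shift [0.3 0.8 9.8] in 1 rows of [0.3 0.8 9.8]; F [-0.4  0.3 -1.9] open 0.29
```

Request:
move_arm:
  steps: "0 0 0 0 0 7 1; 0 0 0 0 0 3 1; 0 0 0 0 0 0 1; 0 0 0 0 0 0 1; 0 0 0 0 0 0 0; 0 0 0 0 0 0 -0.4; 0 0 0 0 0 0 -1; 0 0 0 0 0 0 -1"

```text
time: 12.1
eef_pos: [590.5, 272.6, 238.0]
orientation: [3.141, 0.0, 2.976]
ft_force: [-0.6, -0.2, -0.7]
opening: 0.947
```

Request:
move_arm:
  steps: "0 0 0 0 0 0 -1; 0 0 0 0 0 -20 -1; 0 0 0 0 0 -35 -1; 0 0 0 0 0 -35 -1; 0 0 0 0 -20 0 -1; 0 0 0 0 -40 0 -1; 0 0 0 0 -40 0 -1; 0 0 0 0 -40 0 -1"

```text
time: 12.9
eef_pos: [566.4, 132.8, 327.3]
orientation: [-3.141, -0.001, 2.977]
ft_force: [0.4, -0.3, -0.1]
opening: 0.996
```

Run:
```python
from h import *
s=bot.capture("side");t=bot.capture("top")
crop(s,200,120,160,120,5,"s5.png"); crop(t,300,130,120,140,4,"t5.png")
to(451.5,-182,150,170.5)
```

```text
t=13.0 tilt 0.002 -0.002 yaw 170.3 turn rz=-0.004; shift [  61.3 -326.9   21.9] in 9 rows of [  6.8 -36.3   2.4]; F [-0.1  0.7  0.2] open 1.00
```

View pics/s5.png

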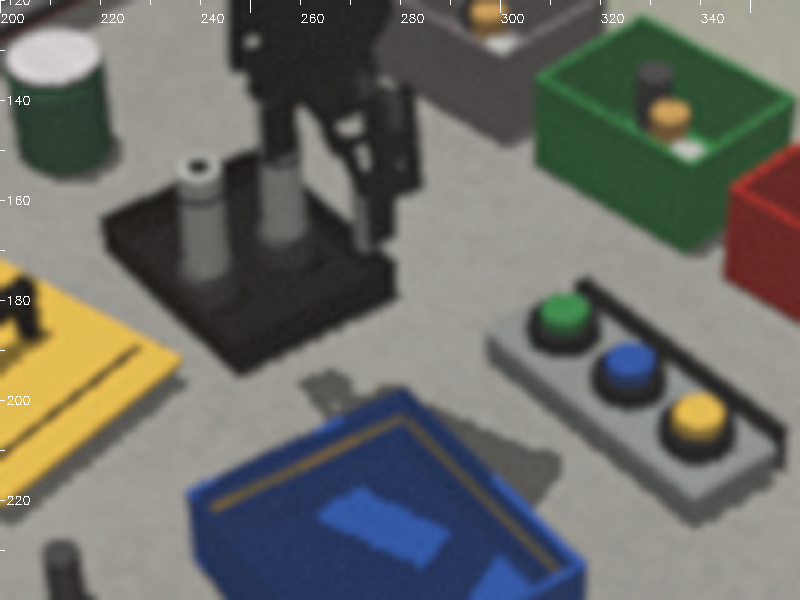

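View pics/t5.png

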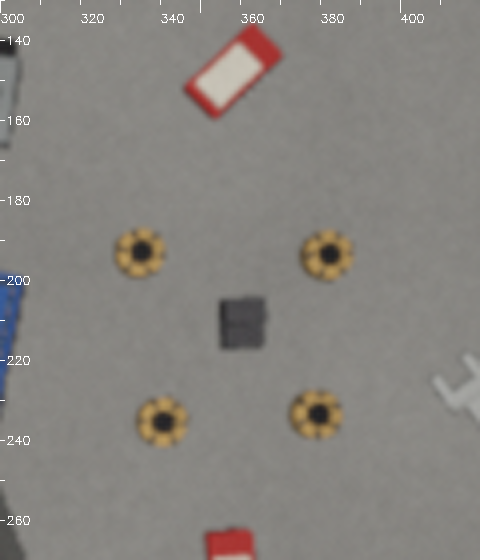

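Both arbors stand in the tray; nuts haven't moved (crop px 140,252 / 329,255 / 163,421 / 317,414). Nut A next.

Request:
move_arm:
  steps: "0 0 -0.004 4 -20 0 -1; 0 0 0 8 -42 3 -1; 0 0 0 8 -42 3 -1; 0 0 0 8 -42 3 -1; 0 0 0 8 -42 3 -1; 0 0 0 8 -42 3 -1; 0 0 0 8 -42 3 -1; 0 0 0 6 -35 3 -1"

```text
time: 13.8
eef_pos: [459.6, -160.7, 306.4]
orientation: [3.142, -0.0, 2.979]
ft_force: [1.0, 0.4, -1.6]
opening: 0.997
```

Request:
move_arm:
  steps: "0 0 0 3 -20 0 -1; 0 0 0 0 0 0 -1; 0 0 0 0 0 0 -1"

```text
time: 14.1
eef_pos: [454.3, -178.4, 306.5]
orientation: [3.141, -0.0, 2.979]
ft_force: [-0.1, -0.3, -0.0]
opening: 0.999
```

Run:
```python
from h import *
to(451.5,-182,21,170.5)
crop(bot.capture("top"),300,130,120,140,4,"t6.png")
```

```text
t=14.1 tilt -0.000 -0.000 yaw 170.7 turn rz=0.003; shift [  2.2  -4.  130.5] in 4 rows of [ 0.6 -1.  32.6]; F [-0.1 -0.3 -0. ] open 1.00
```

View pics/t6.png

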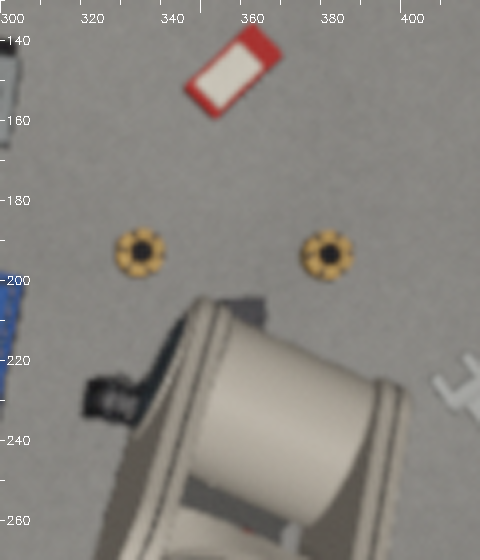

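Request:
move_arm:
  steps: "0 0 0.003 2 -4 20 -1; 0 0 0 0 0 35 -1; 0 0 0 0 0 35 -1; 0 0 0 0 0 25 -1; 0 0 0 0 0 15 -1; 0 0 0 0 0 0 -1; 0 0 0 0 0 0 0; 0 0 0 0 0 0 1"

```text
time: 14.95
eef_pos: [452.4, -181.8, 177.6]
orientation: [-3.141, 0.002, 2.978]
ft_force: [0.4, 0.3, -1.1]
opening: 0.691
```

Request:
move_arm:
  steps: "0 0 0 0 0 0 1; 0 0 0 0 0 0 1; 0 0 0 0 0 0 1; 0 0 0 0 0 0 1"

```text
time: 15.35
eef_pos: [452.2, -182.2, 178.0]
orientation: [-3.141, 0.002, 2.977]
ft_force: [-1.5, 2.7, 8.6]
opening: 0.399
```

Request:
move_arm:
  steps: "0 0 0 0 0 -20 1; 0 0 0 0 0 -35 1; 0 0 0 0 0 -35 1; 0 0 0 0 0 0 1; 0 0 0 0 0 0 1"

```text
time: 15.85
eef_pos: [451.8, -182.2, 267.7]
orientation: [-3.141, 0.003, 2.977]
ft_force: [-0.1, 0.5, -1.5]
opening: 0.395
```

Run:
```python
from h import *
to(470.8,54,111,170.5)
crop(bot.capture("side"),250,180,160,120,5,"s7.png")
```

```text
t=15.8 tilt 0.001 0.003 yaw 170.5 turn rz=0.001; shift [ 20.3 236.1   1.7] in 6 rows of [ 3.4 39.3  0.3]; F [-0.1  0.5 -1.5] open 0.39
```

View pics/s7.png

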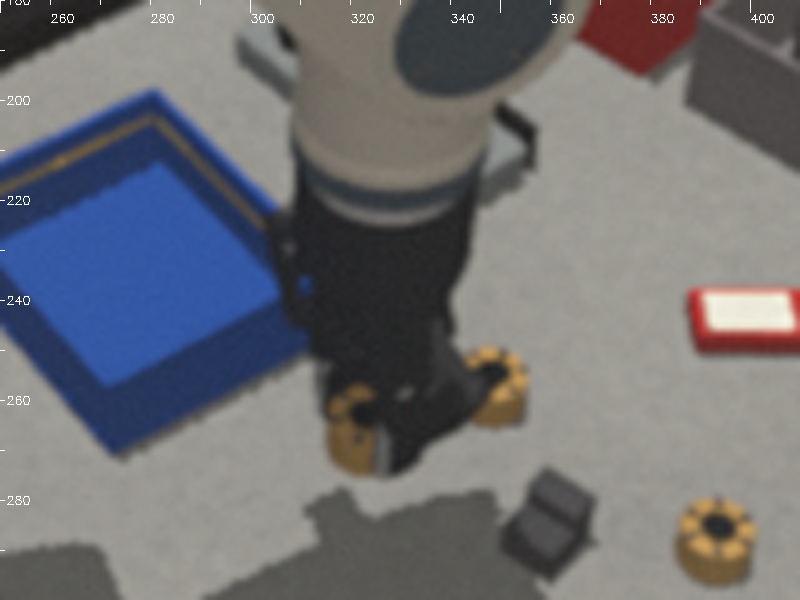

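Nut held. Carry to the box.

Request:
move_arm:
  steps: "0 0 0 2 20 0 1; 0 0 0 4 42 0 1; 0 0 0 4 42 0 1; 0 0 0 4 42 0 1; 0 0 0 3 42 0 1; 0 0 0 2 30 0 1; 0 0 0 1 18 0 1; 0 0 0 0 0 0 1"

```text
time: 16.7
eef_pos: [470.3, 55.8, 265.4]
orientation: [-3.141, -0.002, 2.98]
ft_force: [0.8, 0.0, -0.8]
opening: 0.4
```

Run:
```python
from h import *
to(470.8,54,28.5,170.5)
```

```text
t=16.7 tilt 0.000 -0.002 yaw 170.7 turn rz=0.004; shift [-0.8 -1.7 81.9] in 3 rows of [-0.3 -0.6 27.3]; F [ 0.8  0.  -0.8] open 0.40
```

Request:
move_arm:
  steps: "0 0 0.003 0 -1 20 1; 0 0 0 0 0 30 1; 0 0 0 0 0 18 1; 0 0 0 0 0 8 1; 0 0 0 0 0 0 1; 0 0 0 0 0 0 1"

```text
time: 17.3
eef_pos: [470.6, 52.6, 190.8]
orientation: [-3.141, -0.0, 2.973]
ft_force: [0.4, -0.9, -1.0]
opening: 0.397
```

Run:
```python
from h import *
to(470.8,54,28.5,170.5)
```

```text
t=17.3 tilt 0.000 -0.000 yaw 170.4 turn rz=-0.002; shift [0.1 1.4 7.3] in 1 rows of [0.1 1.4 7.3]; F [ 0.4 -0.9 -1. ] open 0.40
```

Request:
move_arm:
  steps: "0 0 0 0 1 5 1; 0 0 0 0 0 2 1; 0 0 0 0 0 0 1; 0 0 0 0 0 0 1; 0 0 0 0 0 0 -0.2; 0 0 0 0 0 0 -0.2; 0 0 0 0 0 0 -0.2; 0 0 0 0 0 0 -0.2"

```text
time: 18.1
eef_pos: [470.8, 54.0, 183.8]
orientation: [3.142, 0.0, 2.974]
ft_force: [0.2, -0.4, -0.0]
opening: 0.601
```

Request:
move_arm:
  steps: "0 0 0 0 0 -20 -0.2; 0 0 0 0 0 -35 -0.2; 0 0 0 0 0 -35 -0.2; 0 0 0 -2 -20 0 -1; 0 0 0 -4 -42 0 -1; 0 0 0 -4 -42 0 -1; 0 0 0 -3 -35 0 -1; 0 0 0 0 0 0 -1"

```text
time: 18.9
eef_pos: [460.1, -88.3, 273.9]
orientation: [-3.141, 0.001, 2.97]
ft_force: [-0.3, 0.1, 0.6]
opening: 1.001
```

Run:
```python
from h import *
s=bot.capture("side");t=bot.capture("top")
crop(s,220,170,200,150,4,"s8.png"); crop(t,230,130,190,150,4,"t8.png")
to(459.8,-293.5,130,170.5)
```

```text
t=19.0 tilt -0.000 -0.000 yaw 170.3 turn rz=-0.004; shift [ -33.9 -204.9  -11.3] in 6 rows of [ -5.7 -34.1  -1.9]; F [-0.8 -0.3 -0.1] open 1.00
```

View pics/s8.png

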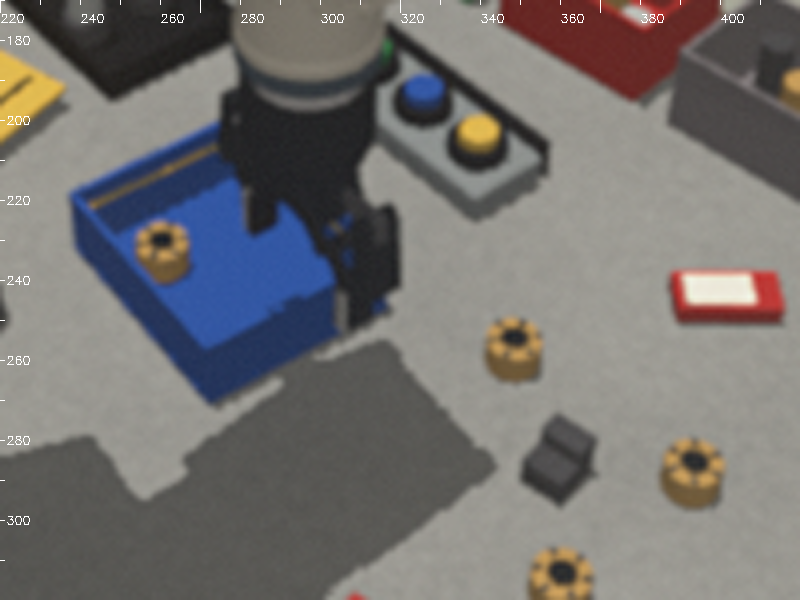

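View pics/t8.png

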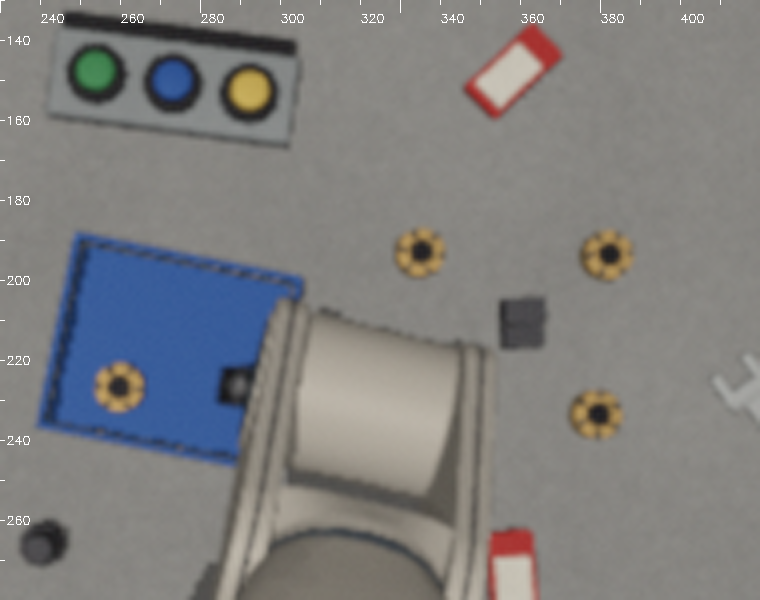

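Nut A lies flat in the box; others unmoved. Nut B.

Request:
move_arm:
  steps: "0 0 -0.003 -3 -20 0 -1; 0 0 0 -7 -42 0 -1; 0 0 0 -7 -42 0 -1; 0 0 0 -7 -42 0 -1; 0 0 0 -6 -36 0 -1; 0 0 0 -4 -22 0 -1; 0 0 0 0 0 0 -1; 0 0 0 0 0 0 -1"

```text
time: 19.8
eef_pos: [460.5, -291.0, 273.4]
orientation: [3.141, -0.001, 2.977]
ft_force: [0.2, 0.8, 0.4]
opening: 0.999
```

Run:
```python
from h import *
to(459.8,-293.5,22,170.5)
```

```text
t=19.8 tilt -0.001 -0.001 yaw 170.6 turn rz=0.001; shift [ 0.2 -2.6 96.4] in 3 rows of [ 0.1 -0.9 32.1]; F [0.2 0.8 0.4] open 1.00
```

Request:
move_arm:
  steps: "0 0 0 0 -2.5 20 -1; 0 0 0 0 0 35 -1; 0 0 0 0 0 30 -1; 0 0 0 0 0 11 -1; 0 0 0 0 0 0 -1; 0 0 0 0 0 0 0; 0 0 0 0 0 0 1; 0 0 0 0 0 0 1"

```text
time: 20.6
eef_pos: [460.4, -294.7, 179.0]
orientation: [-3.141, 0.002, 2.977]
ft_force: [0.5, -0.1, -0.1]
opening: 0.511
```

Request:
move_arm:
  steps: "0 0 0 0 0 0 1; 0 0 0 0 0 0 1; 0 0 0 0 0 0 1; 0 0 0 0 0 0 1"

```text
time: 21.0
eef_pos: [460.3, -294.7, 179.2]
orientation: [-3.141, 0.002, 2.976]
ft_force: [-1.0, 2.7, 9.7]
opening: 0.397
```

Request:
move_arm:
  steps: "0 0 0 0 0 -20 1; 0 0 0 0 0 -35 1; 0 0 0 0 0 -35 1; 0 0 0 0 0 0 1; 0 0 0 0 0 0 1"

```text
time: 21.5
eef_pos: [460.0, -294.7, 268.8]
orientation: [-3.141, 0.002, 2.977]
ft_force: [-0.6, 0.3, -2.5]
opening: 0.399
```

Run:
```python
from h import *
to(459.6,-13.1,111,170.5)
```

```text
t=21.5 tilt 0.001 0.002 yaw 170.5 turn rz=0.001; shift [ 46.8 277.6   2.8] in 8 rows of [ 5.9 34.7  0.4]; F [-0.6  0.3 -2.5] open 0.40
```

Request:
move_arm:
  steps: "0 0 0 3 20 0 1; 0 0 0 7 40 0 1; 0 0 0 7 42 0 1; 0 0 0 7 42 0 1; 0 0 0 7 42 0 1; 0 0 0 7 42 0 1; 0 0 0 5 30 0 1; 0 0 0 3 18 0 1"

```text
time: 22.3
eef_pos: [458.8, -12.6, 266.5]
orientation: [-3.141, -0.003, 2.979]
ft_force: [-0.5, -0.6, -2.1]
opening: 0.396
```

Request:
move_arm:
  steps: "0 0 0 0 0 0 1; 0 0 0 0 0 20 1; 0 0 0 0 0 30 1; 0 0 0 0 0 18 1; 0 0 0 0 0 8 1; 0 0 0 0 0 0 1; 0 0 0 0 0 0 1"

```text
time: 23.0
eef_pos: [459.9, -15.1, 191.8]
orientation: [-3.142, -0.0, 2.976]
ft_force: [0.6, -0.4, -0.9]
opening: 0.392
```

Run:
```python
from h import *
to(459.6,-13.1,29.7,170.5)
```

```text
t=23.0 tilt 0.000 -0.000 yaw 170.5 turn rz=0.000; shift [0.7 1.9 7.1] in 1 rows of [0.7 1.9 7.1]; F [ 0.6 -0.4 -0.9] open 0.39
```

Request:
move_arm:
  steps: "0 0 0 0.5 2 5 1; 0 0 0 0 0 2 1; 0 0 0 0 0 0 1; 0 0 0 0 0 0 1; 0 0 0 0 0 0 -0.2; 0 0 0 0 0 0 -0.2; 0 0 0 0 0 0 -0.2; 0 0 0 0 0 0 -0.2"

```text
time: 23.8
eef_pos: [460.3, -11.6, 185.4]
orientation: [3.14, 0.002, 2.977]
ft_force: [0.2, 13.7, 5.4]
opening: 0.598
```

Request:
move_arm:
  steps: "0 0 0 0 0 -20 -0.2; 0 0 0 0 0 -35 -0.2; 0 0 0 0 0 -35 -0.2; 0 0 0 -10 -20 0 -1; 0 0 0 -18 -30 0 -1; 0 0 0 -18 -30 0 -1; 0 0 0 -10 -15 0 -1; 0 0 0 0 0 0 -1"

```text
time: 24.6
eef_pos: [500.2, -117.2, 275.0]
orientation: [-3.141, 0.002, 2.974]
ft_force: [-0.3, 0.6, -0.1]
opening: 1.003
```

Run:
```python
from h import *
s=bot.capture("side");t=bot.capture("top")
crop(s,220,170,200,150,4,"s9.png"); crop(t,230,130,190,150,4,"t9.png")
to(573.8,-162.6,120,170.5)
```

```text
t=24.7 tilt -0.000 -0.001 yaw 170.5 turn rz=0.000; shift [-81.8 -34.3  -0.5] in 3 rows of [-27.3 -11.4  -0.2]; F [-1.1  0.4 -0.7] open 1.00
```

View pics/s9.png

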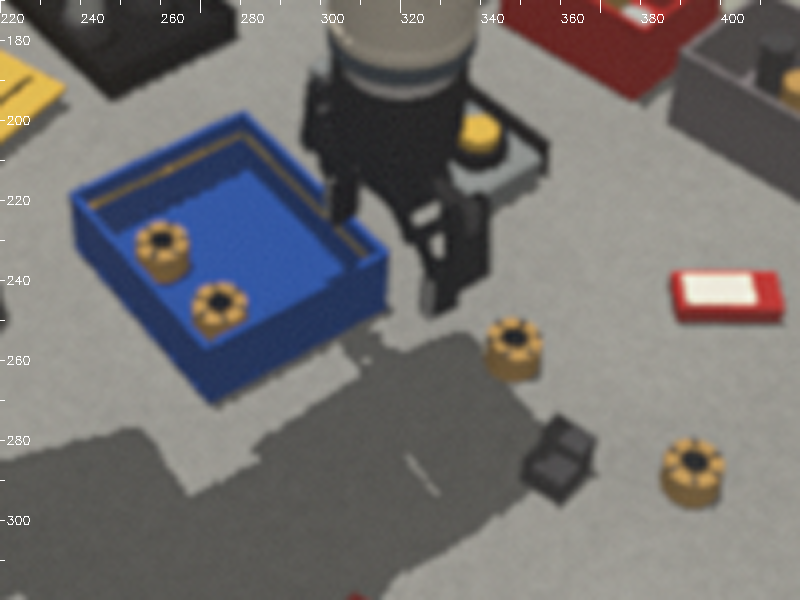

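View pics/t9.png

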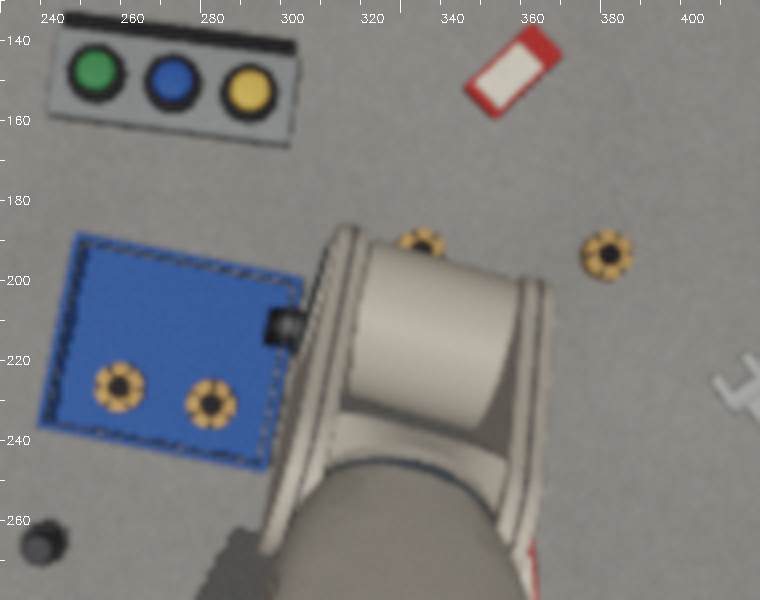

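Two nuts in. On that release the finger pressed the box wall (13.7 N), so I'll open less from now on. Nut C.

Request:
move_arm:
  steps: "0 0 0 -20 -8 0 -1; 0 0 0 -32 -13 0 -1; 0 0 0 -20 -9 0 -1; 0 0 0 -9 -4 0 -1; 0 0 0 0 0 0 -1; 0 0 0 0 0 0 -1"

```text
time: 25.3
eef_pos: [572.5, -161.3, 274.2]
orientation: [3.141, -0.002, 2.977]
ft_force: [-0.9, -0.5, -0.4]
opening: 0.998
```

Run:
```python
from h import *
to(573.8,-162.6,22,170.5)
P=[ray("top",230+u/4,130+v/4,29) for u,v in [(120,387),(211,404)]]; print(P)
crop(bot.capture("side"),220,170,200,150,4,"s10.png")
```

```text
t=25.3 tilt -0.000 -0.002 yaw 170.6 turn rz=0.002; shift [-1.5 -1.1 97.2] in 3 rows of [-0.5 -0.4 32.4]; F [-0.9 -0.5 -0.4] open 1.00
[array([468.83143511,  51.85322814,  29.        ]), array([458.58838132, -14.00696489,  29.        ])]
```

View pics/s10.png

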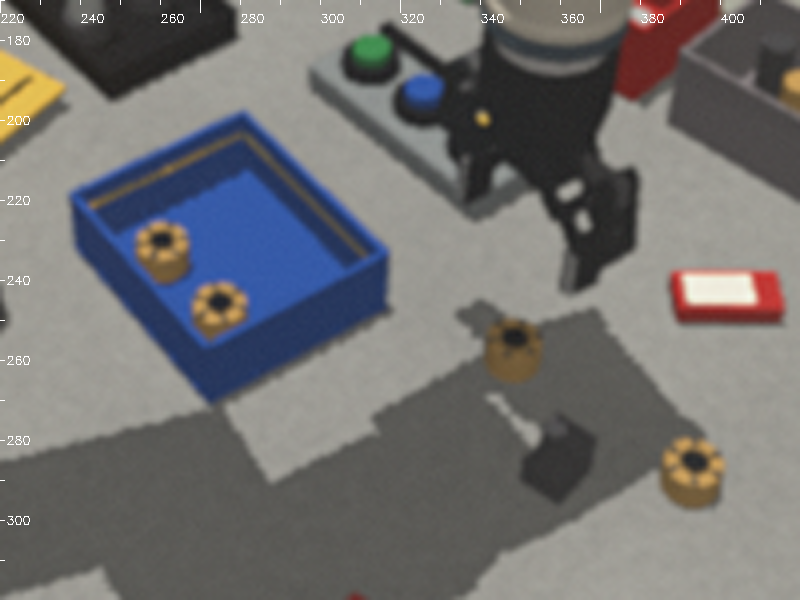

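Request:
move_arm:
  steps: "0 0 0 -1 0 20 -1; 0 0 0 0 0 35 -1; 0 0 0 0 0 30 -1; 0 0 0 0 0 12 -1; 0 0 0 0 0 0 -1; 0 0 0 0 0 0 0; 0 0 0 0 0 0 1; 0 0 0 0 0 0 1"

```text
time: 26.15
eef_pos: [575.2, -162.7, 179.2]
orientation: [-3.141, 0.002, 2.977]
ft_force: [0.2, 0.1, -0.2]
opening: 0.513
```

Request:
move_arm:
  steps: "0 0 0 0 0 0 1; 0 0 0 0 0 0 1; 0 0 0 0 0 0 1; 0 0 0 0 0 0 1"

```text
time: 26.55
eef_pos: [575.2, -162.7, 179.3]
orientation: [-3.141, 0.002, 2.977]
ft_force: [-1.7, 1.1, 9.1]
opening: 0.398
```

Request:
move_arm:
  steps: "0 0 0 0 0 -20 1; 0 0 0 0 0 -35 1; 0 0 0 0 0 -35 1; 0 0 0 0 0 0 1; 0 0 0 0 0 0 1"

```text
time: 27.05
eef_pos: [574.7, -162.6, 268.9]
orientation: [-3.141, 0.002, 2.977]
ft_force: [-0.3, -0.1, -1.1]
opening: 0.395
```

Run:
```python
from h import *
to(530.5,45,111,170.5)
```

```text
t=27.1 tilt 0.000 0.002 yaw 170.6 turn rz=0.001; shift [ 77.9 197.5   2.9] in 6 rows of [13.  32.9  0.5]; F [-0.3 -0.1 -1.1] open 0.40
```

Request:
move_arm:
  steps: "0 0 0 7 18 0 1; 0 0 0 15 38 0 1; 0 0 0 16 42 0 1; 0 0 0 16 42 0 1; 0 0 0 12 30 0 1; 0 0 0 8 18 0 1; 0 0 0 4 9 0 1; 0 0 0 0 0 0 1"

```text
time: 27.85
eef_pos: [529.1, 45.8, 266.8]
orientation: [-3.141, -0.002, 2.979]
ft_force: [0.4, 0.3, -1.5]
opening: 0.393
```

Request:
move_arm:
  steps: "0 0 0 0 0 20 1; 0 0 0 0 0 30 1; 0 0 0 0 0 18 1; 0 0 0 0 0 8 1; 0 0 0 0 0 0 1; 0 0 0 0 0 0 1"

```text
time: 28.45
eef_pos: [530.4, 44.1, 192.1]
orientation: [3.142, 0.0, 2.976]
ft_force: [0.4, -0.4, -0.8]
opening: 0.397
```

Run:
```python
from h import *
to(530.5,45,29.7,170.5)
```

```text
t=28.4 tilt -0.000 0.000 yaw 170.5 turn rz=0.000; shift [0.  0.9 7.4] in 1 rows of [0.  0.9 7.4]; F [ 0.4 -0.4 -0.8] open 0.40
```

Request:
move_arm:
  steps: "0 0 0 0 0.5 5 1; 0 0 0 0 0 2 1; 0 0 0 0 0 0 1; 0 0 0 0 0 0 1; 0 0 0 0 0 0 -0.05; 0 0 0 0 0 0 -0.05; 0 0 0 0 0 0 -0.05; 0 0 0 0 0 0 -0.05"

```text
time: 29.25
eef_pos: [530.2, 45.1, 184.8]
orientation: [3.142, 0.0, 2.977]
ft_force: [0.4, 0.1, -0.3]
opening: 0.525
```

Request:
move_arm:
  steps: "0 0 0 0 0 -20 -0.05; 0 0 0 0 0 -35 -0.05; 0 0 0 0 0 -35 -0.05; 0 0 0 1 -20 0 -1; 0 0 0 2 -42 0 -1; 0 0 0 2 -42 0 -1; 0 0 0 2 -35 0 -1; 0 0 0 0 0 0 -1"

```text
time: 30.05
eef_pos: [499.5, -93.9, 274.8]
orientation: [-3.141, -0.0, 2.973]
ft_force: [0.2, 0.0, -0.6]
opening: 1.0
```

Run:
```python
from h import *
s=bot.capture("side");t=bot.capture("top")
crop(s,220,170,200,150,4,"s11.png"); crop(t,230,130,190,150,4,"t11.png")
to(575.8,-299.3,120,170.5)
```

```text
t=30.1 tilt -0.000 0.000 yaw 170.4 turn rz=-0.001; shift [-108.8 -192.4   -0.2] in 6 rows of [-18.1 -32.1  -0. ]; F [-0.8 -0.  -0.2] open 1.00
```

View pics/s11.png

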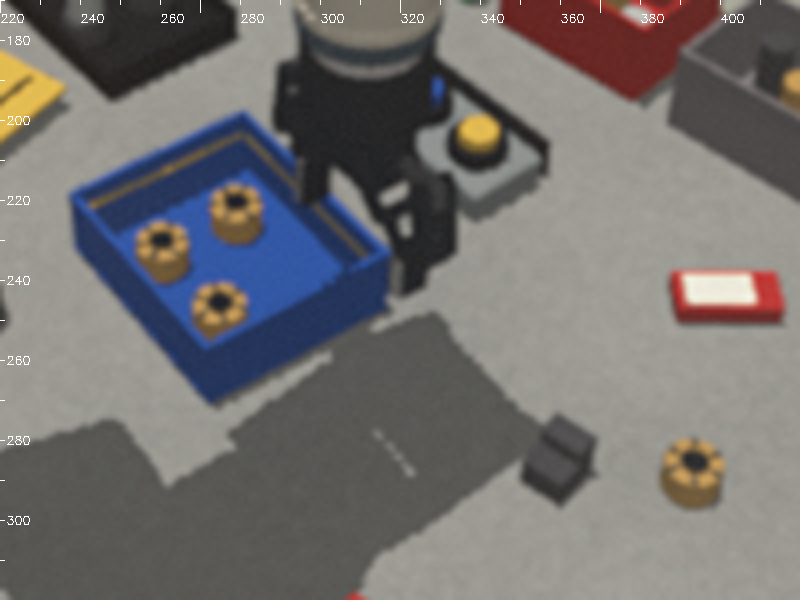

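View pics/t11.png

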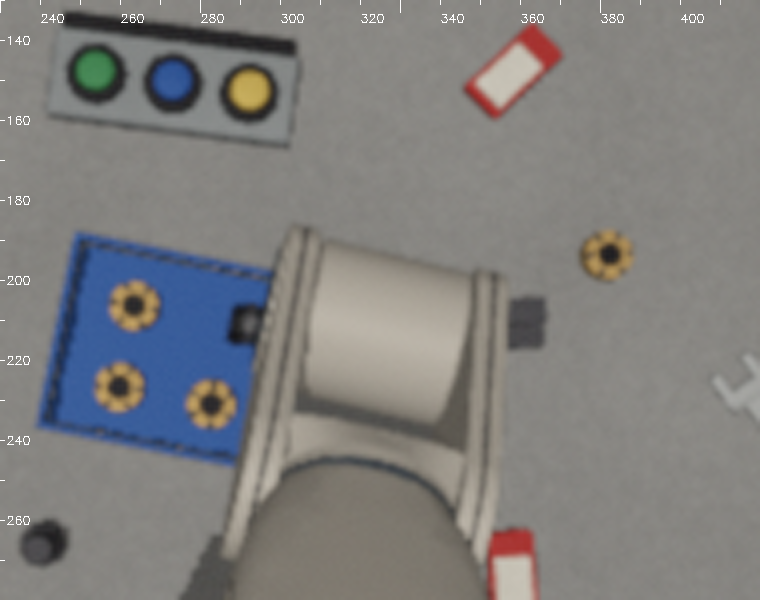

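Three nuts in; D is still at its place. Move to D.

Request:
move_arm:
  steps: "0 0 0 -11 -19 0 -1; 0 0 0 -22 -38 0 -1; 0 0 0 -23 -41 0 -1; 0 0 0 -22 -38 0 -1; 0 0 0 -17 -30 0 -1; 0 0 0 -10 -19 0 -1; 0 0 0 -5 -9 0 -1; 0 0 0 0 0 0 -1"

```text
time: 30.95
eef_pos: [577.6, -300.2, 274.5]
orientation: [3.142, 0.0, 2.977]
ft_force: [-0.3, 0.6, -0.0]
opening: 1.001
```

Run:
```python
from h import *
to(576.5,-299.3,22,170.5)
crop(bot.capture("side"),220,170,200,150,4,"s12.png")
```

```text
t=30.9 tilt -0.000 0.000 yaw 170.6 turn rz=0.001; shift [ 1.3  0.7 97.5] in 3 rows of [ 0.4  0.2 32.5]; F [-0.3  0.6 -0. ] open 1.00
```

View pics/s12.png

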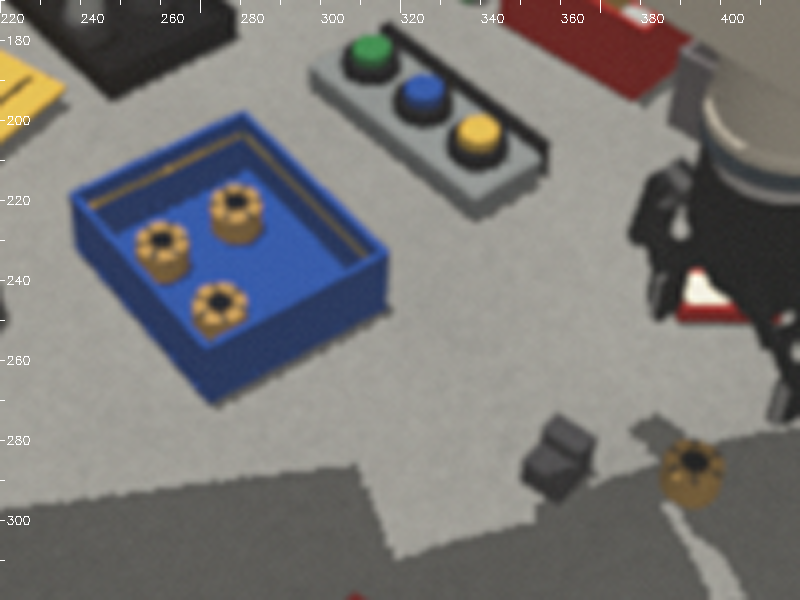

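Request:
move_arm:
  steps: "0 0 0 1 0 20 -1; 0 0 0 0 0 35 -1; 0 0 0 0 0 30 -1; 0 0 0 0 0 12 -1; 0 0 0 0 0 0 -1; 0 0 0 0 0 0 0; 0 0 0 0 0 0 1; 0 0 0 0 0 0 1"

```text
time: 31.8
eef_pos: [576.7, -300.3, 179.3]
orientation: [-3.141, 0.002, 2.977]
ft_force: [1.0, -0.0, -1.4]
opening: 0.516
```

Request:
move_arm:
  steps: "0 0 0 0 0 0 1; 0 0 0 0 0 0 1; 0 0 0 0 0 0 1; 0 0 0 0 0 0 1"

```text
time: 32.2
eef_pos: [576.6, -300.4, 179.5]
orientation: [-3.141, 0.002, 2.977]
ft_force: [-1.0, 1.5, 6.7]
opening: 0.399
```

Request:
move_arm:
  steps: "0 0 0 0 0 -20 1; 0 0 0 0 0 -35 1; 0 0 0 0 0 -35 1; 0 0 0 0 0 0 1; 0 0 0 0 0 0 1"

```text
time: 32.7
eef_pos: [576.1, -300.3, 268.9]
orientation: [-3.141, 0.002, 2.977]
ft_force: [-0.1, 0.6, -2.9]
opening: 0.399
```

Run:
```python
from h import *
to(521.5,-15,111,170.5)
```

```text
t=32.7 tilt 0.001 0.002 yaw 170.5 turn rz=0.001; shift [101.  272.4   2.9] in 8 rows of [12.6 34.   0.4]; F [-0.1  0.6 -2.9] open 0.40
```

Request:
move_arm:
  steps: "0 0 0 6 18 0 1; 0 0 0 14 38 0 1; 0 0 0 15 40 0 1; 0 0 0 15 40 0 1; 0 0 0 15 40 0 1; 0 0 0 14 38 0 1; 0 0 0 12 32 0 1; 0 0 0 7 18 0 1"

```text
time: 33.5
eef_pos: [520.6, -20.7, 266.2]
orientation: [-3.142, -0.004, 2.979]
ft_force: [0.4, -0.6, -1.5]
opening: 0.4
```

Request:
move_arm:
  steps: "0 0 0 3 8 0 1; 0 0 0 0 0 0 1; 0 0 0 0 0 20 1; 0 0 0 0 0 30 1; 0 0 0 0 0 18 1; 0 0 0 0 0 8 1; 0 0 0 0 0 0 1; 0 0 0 0 0 0 1"

```text
time: 34.3
eef_pos: [521.4, -15.8, 192.1]
orientation: [3.142, 0.0, 2.976]
ft_force: [0.9, -0.5, -1.2]
opening: 0.402
```

Run:
```python
from h import *
to(521.5,-15,29.7,170.5)
```

```text
t=34.3 tilt -0.000 0.000 yaw 170.5 turn rz=0.000; shift [0.1 0.8 7.4] in 1 rows of [0.1 0.8 7.4]; F [ 0.9 -0.5 -1.2] open 0.40
```

Request:
move_arm:
  steps: "0 0 0 0 0 5 1; 0 0 0 0 0 2 1; 0 0 0 0 0 0 1; 0 0 0 0 0 0 1; 0 0 0 0 0 0 -0.05; 0 0 0 0 0 0 -0.05; 0 0 0 0 0 0 -0.05; 0 0 0 0 0 0 -0.05"

```text
time: 35.1
eef_pos: [521.1, -15.2, 184.9]
orientation: [3.142, 0.0, 2.977]
ft_force: [0.7, 0.8, 0.4]
opening: 0.526
```

Request:
move_arm:
  steps: "0 0 0 0 0 -20 -0.05; 0 0 0 0 0 -35 -0.05; 0 0 0 0 0 -35 -0.05; 0 0 0 8 15 0 -1; 0 0 0 20 40 0 -1; 0 0 0 20 40 0 -1; 0 0 0 20 40 0 -1; 0 0 0 20 40 0 -1"

```text
time: 35.9
eef_pos: [462.3, 173.2, 274.9]
orientation: [3.141, 0.0, 2.976]
ft_force: [0.6, 0.1, 0.0]
opening: 1.0
```

Run:
```python
from h import *
s=bot.capture("side");t=bot.capture("top")
crop(s,140,140,200,150,4,"s13.png"); crop(t,130,120,200,150,4,"t13.png")
print(bot.sense()['eef_pos'])
```

```text
[461.5174451  175.5984491  274.85574013]
```

View pics/s13.png

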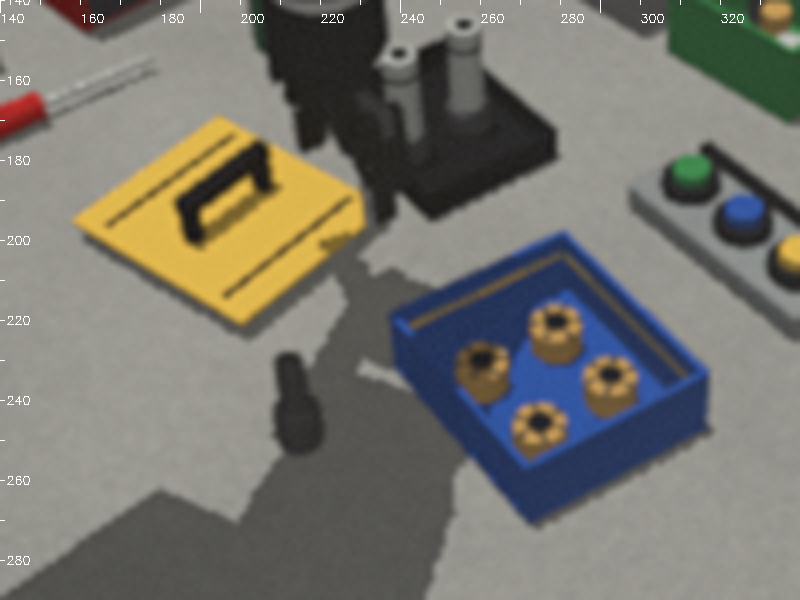

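View pics/t13.png

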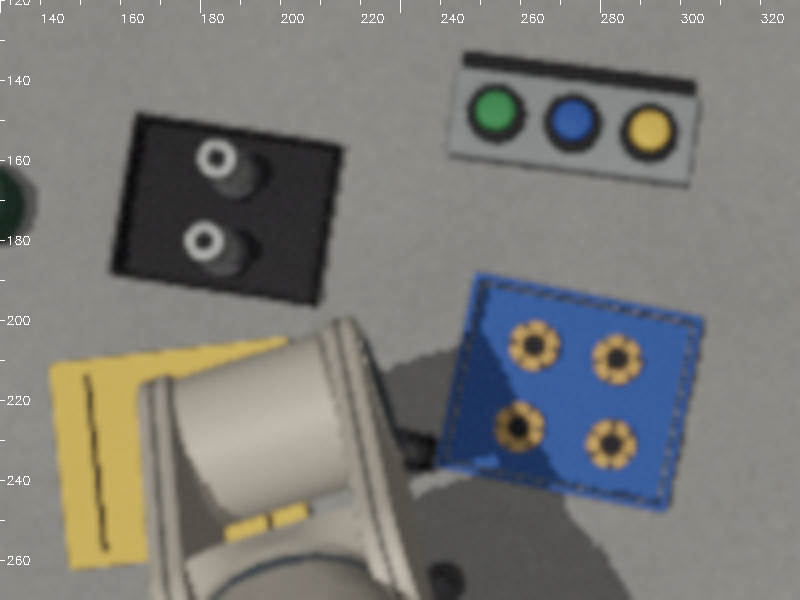

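All four nuts lie flat in one layer; both arbors stand in the tray. I'll use these known placements to calibrate camera against robot for the lid fit.

Run:
```python
from h import *
np.set_printoptions(precision=1,suppress=True)
T=lambda u,v,z: ray("top",130+u/4,120+v/4,z)[:2]
S=lambda u,v,z: ray("side",140+u/4,140+v/4,z)[:2]
rows=[("S3",(470.8,54.0),29,(519,427),(482,358)),("S1",(460.3,-11.6),29,(611,444),(540,423)),("S4",(530.2,45.1),29,(534,346),(556,320)),("S2",(521.1,-15.2),29,(617,359),(611,375)),
("a0",(649.1,265.7),99,(216,158),(463,24)),("a1",(590.5,272.6),99,(204,241),(400,55))]
for n,r,z,t,s in rows:
    print(n,"top-robot",T(*t,z)-r,"side-robot",S(*s,z)-r)
# box rim from both
Pt=np.array([T(u,v,55) for u,v in [(477,273),(705,320),(667,511),(438,467)]])
Ps=np.array([S(u,v,55) for u,v in [(565,232),(709,374),(531,468+2),(391,317)]])
print("box top",Pt.mean(0),"side",Ps.mean(0))
for P in (Pt,Ps):
  for i in range(4):
    d=P[(i+1)%4]-P[i]; print("  edge",np.hypot(*d).round(1),np.degrees(np.arctan2(d[1],d[0])).round(1))
# lid plate side view z=20 corners and bar top
Pl=[(220,115),(365,203) ,(243,326),(73,218)]
# use original side picture crop s0a (150,140)
S0=lambda u,v,z: ray("side",150+u/4,140+v/4,z)[:2]
Pl=np.array([S0(u,v,20) for u,v in [(180,115),(346,208),(204,326),(33,218)]]); print("lid side",Pl.mean(0))
for i in range(4):
    d=Pl[(i+1)%4]-Pl[i]; print("  edge",np.hypot(*d).round(1),np.degrees(np.arctan2(d[1],d[0])).round(1))
```

```text
S3 top-robot [-2.  -1.4] side-robot [1.1 0.8]
S1 top-robot [-1.7 -2.4] side-robot [-0.4 -2.3]
S4 top-robot [-2.7 -1.5] side-robot [1.1 0.7]
S2 top-robot [-1.2 -1.3] side-robot [ 0.8 -1. ]
a0 top-robot [-2.1 -0. ] side-robot [-0.5  0.5]
a1 top-robot [-1.2 -1. ] side-robot [ 0.5 -2. ]
box top [494.1  15.4] side [495.   14.6]
  edge 165.2 -99.9
  edge 137.9 170.3
  edge 164.7 80.9
  edge 140.1 -9.5
  edge 162.8 -99.7
  edge 137.0 170.9
  edge 162.0 81.5
  edge 140.3 -8.8
lid side [444.3 297.1]
  edge 173.7 -82.8
  edge 148.6 -170.8
  edge 177.5 97.1
  edge 148.2 7.8
```

Run:
```python
from h import *
to(445,297.3,110,188.1)
```

```text
t=36.0 tilt -0.001 -0.000 yaw 170.8 turn rz=-0.301; shift [ -0.8 122.8   9.9] in 4 rows of [-0.2 30.7  2.5]; F [-0.8  0.1  0. ] open 1.00
```

Request:
move_arm:
  steps: "0 0 -0.1 0 0 0 -1; 0 0 -0.1 0 0 0 -1; 0 0 -0.1 0 0 0 -1; 0 0 0 0 20 0 -1; 0 0 0 0 40 0 -1; 0 0 0 0 40 0 -1; 0 0 0 0 20 0 -1; 0 0 0 0 0 0 -1"

```text
time: 36.8
eef_pos: [446.8, 292.5, 274.8]
orientation: [3.141, 0.001, -3.004]
ft_force: [0.3, -1.1, -0.1]
opening: 1.003
```

Run:
```python
from h import *
to(445,297.3,52,188.1)
crop(bot.capture("side"),140,140,120,100,6,"s14.png")
```

```text
t=36.8 tilt -0.001 0.001 yaw -172.1 turn rz=-0.004; shift [ 1.1  5.  67.8] in 2 rows of [ 0.6  2.5 33.9]; F [ 0.3 -1.1 -0.1] open 1.00
```

View pics/s14.png

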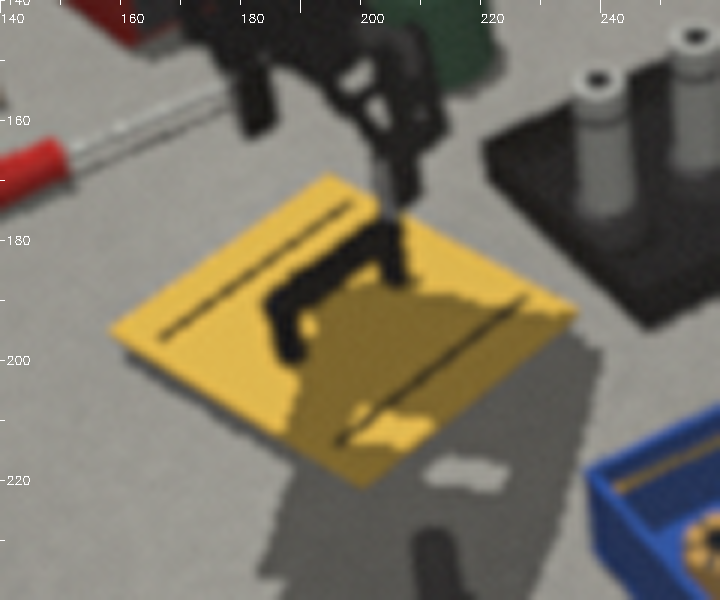

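Request:
move_arm:
  steps: "0 0 -0.003 1 4.5 15 -1; 0 0 0 0 0 30 -1; 0 0 0 0 0 16 -1; 0 0 0 0 0 6 -1; 0 0 0 0 0 0 -1; 0 0 0 0 0 0 -1; 0 0 0 0 0 0 0; 0 0 0 0 0 0 1"
  squeeze: 90

```text
time: 37.65
eef_pos: [445.5, 295.1, 208.5]
orientation: [3.141, 0.001, -3.004]
ft_force: [0.1, 0.2, -0.8]
opening: 0.693
```

Request:
move_arm:
  steps: "0 0 0 0 0 0 1; 0 0 0 0 0 0 1; 0 0 0 0 0 0 1; 0 0 0 0 0 0 1; 0 0 0 0 0 0 1; 0 0 0 0 0 0 1"

```text
time: 38.25
eef_pos: [445.4, 295.3, 208.4]
orientation: [3.141, 0.001, -3.003]
ft_force: [-0.7, 0.4, 6.2]
opening: 0.166
```

Run:
```python
from h import *
to(445,297.3,52,188.1)
```

```text
t=38.2 tilt -0.001 0.001 yaw -172.1 turn rz=-0.003; shift [0.1 2.  1.4] in 1 rows of [0.1 2.  1.4]; F [-0.7  0.4  6.2] open 0.17
```

Request:
move_arm:
  steps: "0 0 0 0 0 -10 1; 0 0 0 0 0 -20 1; 0 0 0 0 0 -30 1; 0 0 0 0 0 -30 1; 0 0 0 0 0 -10 1; 0 0 0 0 0 0 1; 0 0 0 0 0 0 1"

```text
time: 38.95
eef_pos: [444.8, 294.7, 306.9]
orientation: [-3.141, -0.001, -3.003]
ft_force: [-0.3, -0.3, -2.0]
opening: 0.164
```

Run:
```python
from h import *
to(495.3,16,150,170.6)
crop(bot.capture("side"),120,120,160,120,5,"s15.png")
```

```text
t=39.0 tilt 0.001 -0.001 yaw -172.1 turn rz=0.302; shift [ -95.4 -266.7    1.9] in 8 rows of [-11.9 -33.3   0.2]; F [-0.3 -0.3 -2. ] open 0.16
```

View pics/s15.png

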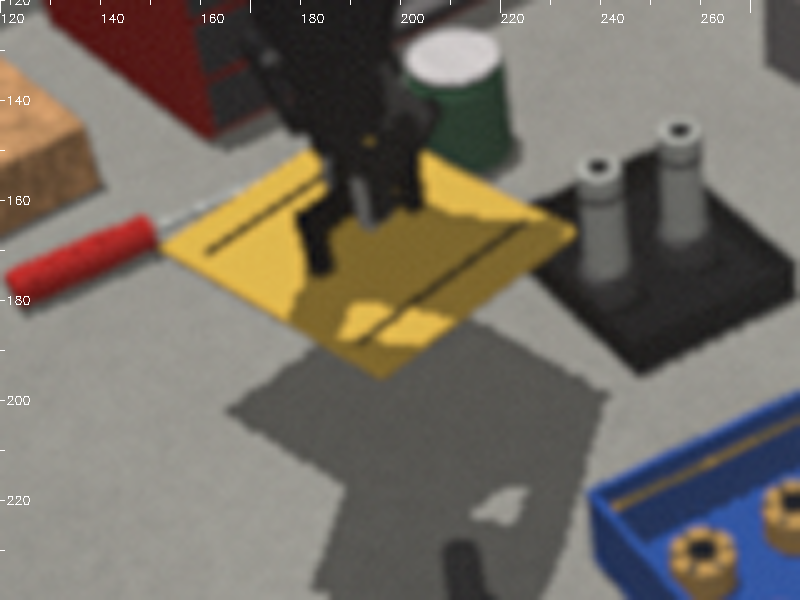

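Request:
move_arm:
  steps: "0 0 0.08 0 0 0 1; 0 0 0.11 0 0 0 1; 0 0 0.08 0 0 0 1; 0 0 0.032 0 0 0 1; 0 0 0 0 0 0 1; 0 0 0 -4 -15 0 1; 0 0 0 -8 -30 0 1"

```text
time: 39.7
eef_pos: [449.6, 248.8, 307.0]
orientation: [-3.141, -0.0, 2.981]
ft_force: [0.2, -0.2, -2.5]
opening: 0.164
```

Run:
```python
from h import *
to(495.3,16,152,170.6)
```

```text
t=39.7 tilt 0.000 -0.000 yaw 170.8 turn rz=0.004; shift [ -83.1 -222.2   -0. ] in 6 rows of [-13.9 -37.   -0. ]; F [ 0.2 -0.2 -2.5] open 0.16
```

Request:
move_arm:
  steps: "0 0 0 -13 -35 0 1; 0 0 0 -14 -37 0 1; 0 0 0 -14 -37 0 1; 0 0 0 -14 -37 0 1; 0 0 0 -12 -33 0 1; 0 0 0 -7 -20 0 1; 0 0 0 -4 -11 0 1; 0 0 0 0 0 0 1"

```text
time: 40.5
eef_pos: [492.3, 27.4, 307.4]
orientation: [-3.141, -0.001, 2.976]
ft_force: [-0.3, 0.3, -2.2]
opening: 0.17
```

Request:
move_arm:
  steps: "0 0 0 0 0 0 1; 0 0 0 0 0 0 1; 0 0 0 0 0 0 1"

```text
time: 40.8
eef_pos: [492.2, 29.7, 307.7]
orientation: [3.142, -0.0, 2.979]
ft_force: [-0.3, 0.4, -2.8]
opening: 0.169
```

Run:
```python
from h import *
s=bot.capture("side");t=bot.capture("top")
to(495.3,16,152,170.6)
crop(s,200,130,160,120,5,"s16.png"); crop(t,220,170,110,100,7,"t16.png")
```

```text
t=40.9 tilt -0.000 -0.000 yaw 170.7 turn rz=0.002; shift [ -5.2 -12.8   0.7] in 1 rows of [ -5.2 -12.8   0.7]; F [ 0.6 -0.5 -2.5] open 0.17
```

View pics/s16.png

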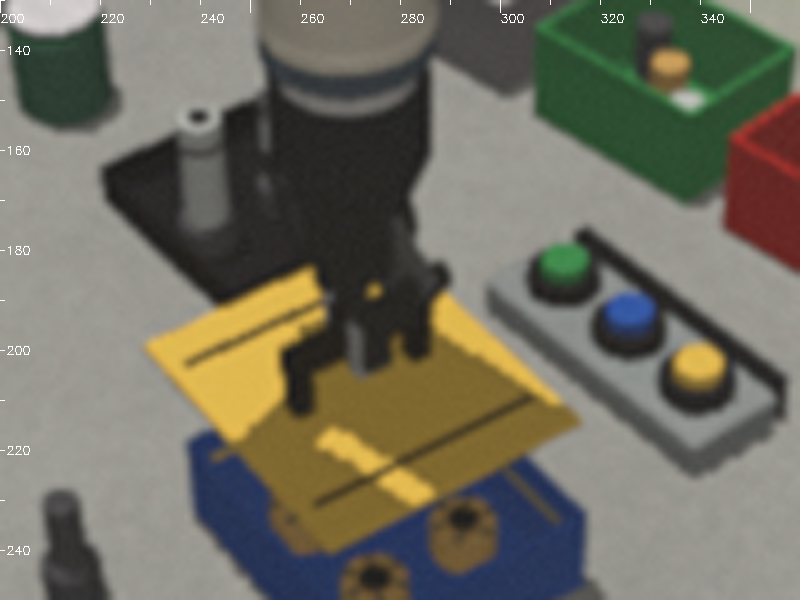

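View pics/t16.png

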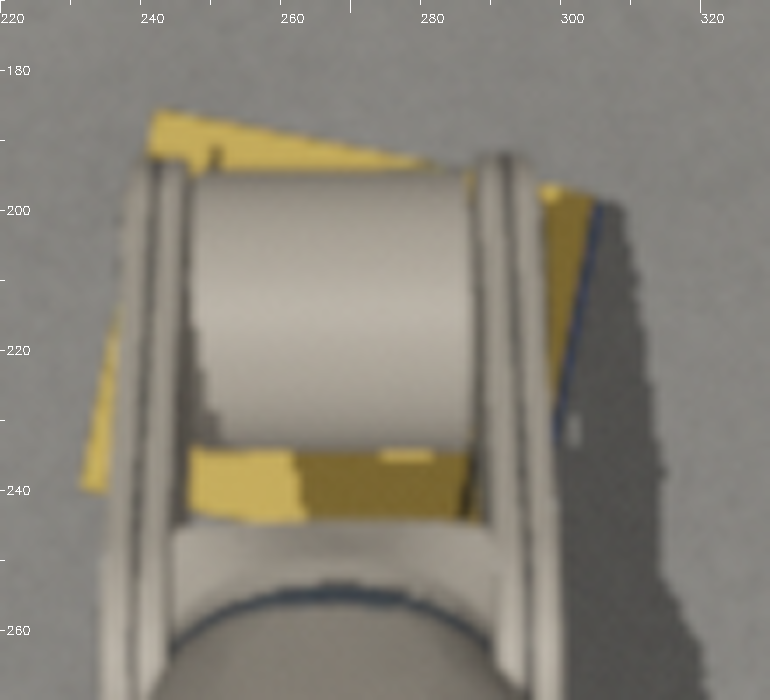

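Run:
```python
from h import *
np.set_printoptions(precision=1,suppress=True)
z=119.3
T=lambda u,v: ray("top",220+u/7,170+v/7,z)[:2]
S=lambda u,v: ray("side",200+u/5,130+v/5,z)[:2]
tl,bl,tr=T(155,110),T(80,490),T(606,203)
print("top: ",tl,bl,tr,"center",(bl+tr)/2,"edges",np.hypot(*(bl-tl)),np.hypot(*(tr-tl)),np.degrees(np.arctan2(*(tl-bl)[::-1])),np.degrees(np.arctan2(*(tl-tr)[::-1])))
L,R,N=S(145,346),S(580,421),S(333,553)
print("side:",L,R,N,"center",(L+R)/2,np.hypot(*(L-N)),np.hypot(*(R-N)),np.degrees(np.arctan2(*(L-N)[::-1])),np.degrees(np.arctan2(*(R-N)[::-1])))
print(bot.sense()['eef_pos'],np.degrees(bot.sense()['orientation']))
```

```text
top:  [577.6 101.9] [429.9 125.8] [546.9 -73.9] center [488.4  26. ] edges 149.66694916264845 178.43685946852378 -9.209035005091822 80.08343143141356
side: [431.6 124.2] [549.3 -69.1] [403.5 -47.8] center [490.5  27.5] 174.24651164070318 147.3538131938352 80.72800159716333 -8.303893238463285
[492.3  29.5 307.7] [180.   -0.  170.7]
```

Request:
move_arm:
  steps: "0 0 0 -4 -7 0 1; 0 0 0 -3 -5 0 1; 0 0 0 0 0 10 1; 0 0 0 0 0 20 1; 0 0 0 0 0 8 1; 0 0 0 0 0 0 1; 0 0 0 0 0 0 1; 0 0 0 0 0 0 1"

```text
time: 41.7
eef_pos: [497.6, 15.8, 270.2]
orientation: [3.141, 0.001, 2.978]
ft_force: [-0.5, 0.6, -1.2]
opening: 0.169
```

Run:
```python
from h import *
s=bot.capture("side");t=bot.capture("top")
to(497.2,16.4,94.4,170.6)
crop(s,225,150,110,100,7,"s17.png"); crop(t,220,170,110,100,7,"t17.png")
```

```text
t=41.8 tilt -0.000 0.001 yaw 170.6 turn rz=0.000; shift [ 0.5  0.5 20.9] in 1 rows of [ 0.5  0.5 20.9]; F [ 0.3 -0.4 -2.9] open 0.17
```

View pics/s17.png

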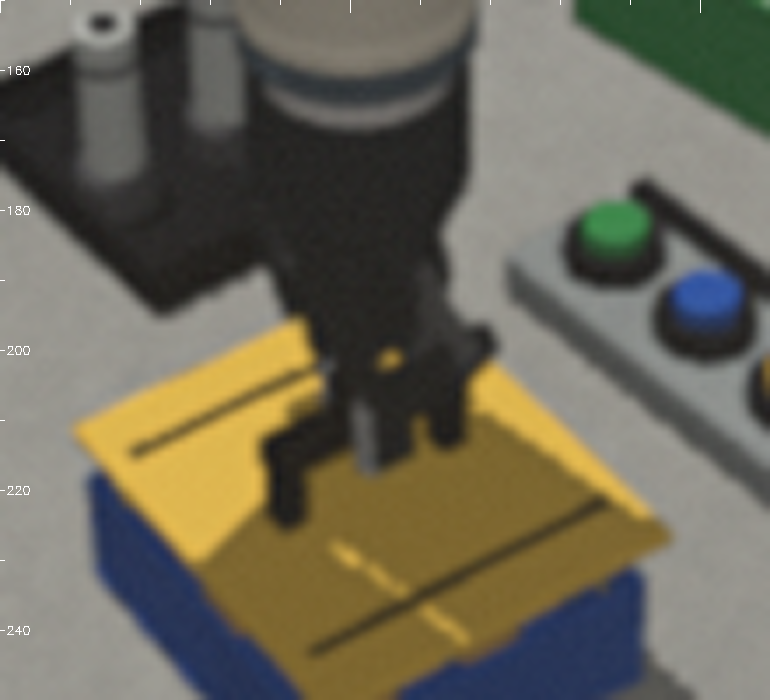

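View pics/t17.png

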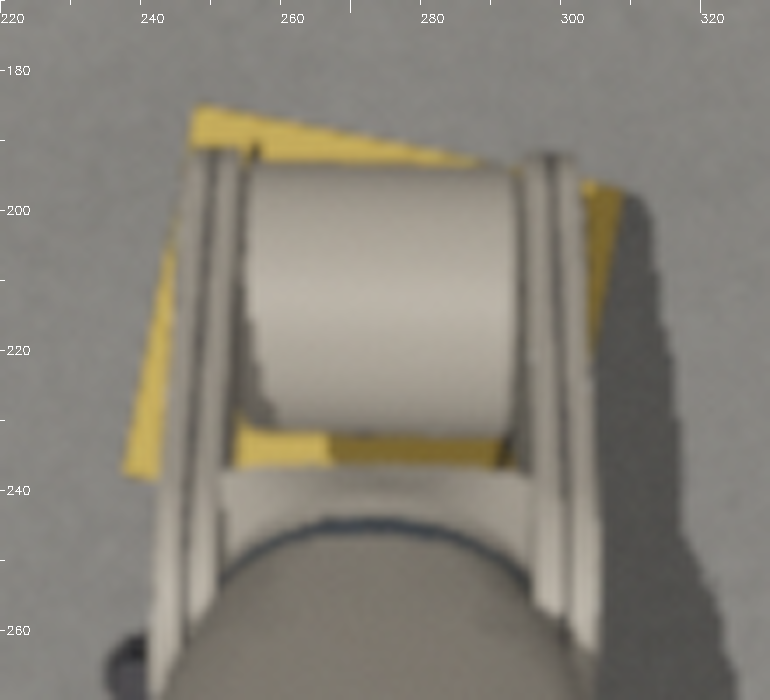

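Run:
```python
from h import *
np.set_printoptions(precision=1,suppress=True)
z=81.8
T=lambda u,v: ray("top",220+u/7,170+v/7,z)[:2]
S=lambda u,v: ray("side",225+u/7,150+v/7,z)[:2]
tl,bl,tr=T(197,106),T(124,475),T(625,190)
print("top: ","center",(bl+tr)/2,np.hypot(*(bl-tl)),np.hypot(*(tr-tl)),np.degrees(np.arctan2(*(tl-bl)[::-1])),np.degrees(np.arctan2(*(tl-tr)[::-1])))
L,R=S(73,432),S(672,538)
print("side: center",(L+R)/2,np.hypot(*(L-R)))
# center by edges+known size from tl
a=np.radians(-9.4);ux=np.array([np.cos(a),np.sin(a)]);uy=np.array([-ux[1],ux[0]])
print("from tl",tl-75*ux-87*uy,"bl",bl+75*ux-87*uy,"tr",tr-75*ux+87*uy,"L",L+75*ux-87*uy,"R",R-75*ux+87*uy)
```

```text
top:  center [495.3  13.8] 149.39068775328613 173.65851846076325 -9.268544550031256 80.63234095806183
side: center [495.2  12.6] 225.91596608733445
from tl [494.9  13.9] bl [495.5  13.4] tr [495.1  14.2] L [496.2  11. ] R [494.2  14.3]
```

Request:
move_arm:
  steps: "0 0 0 1 1.5 0 1; 0 0 0 0 0 0 1; 0 0 0 0 0 5 1; 0 0 0 0 0 4 1; 0 0 0 0 0 3 1; 0 0 0 0 0 0 1; 0 0 0 0 0 0 1"

```text
time: 42.5
eef_pos: [496.6, 17.4, 257.5]
orientation: [-3.142, -0.0, 2.978]
ft_force: [0.1, 0.1, -1.8]
opening: 0.17
```

Request:
move_arm:
  steps: "0 0 0 0 0 2 1; 0 0 0 0 0 2 1; 0 0 0 0 0 2 1; 0 0 0 0 0 0 1; 0 0 0 0 0 0 1"

```text
time: 43.0
eef_pos: [496.6, 17.4, 251.6]
orientation: [-3.142, -0.0, 2.978]
ft_force: [0.1, 0.3, -2.1]
opening: 0.167
```

Request:
move_arm:
  steps: "0 0 0 0 0 1 1; 0 0 0 0 0 1 1; 0 0 0 0 0 0 1; 0 0 0 0 0 0 1"

```text
time: 43.4
eef_pos: [496.6, 17.4, 249.7]
orientation: [-3.142, -0.0, 2.978]
ft_force: [-0.8, 0.1, -2.7]
opening: 0.17
```

Request:
move_arm:
  steps: "0 0 0 0 0 1 1; 0 0 0 0 0 1 1; 0 0 0 0 0 0 1; 0 0 0 0 0 0 1"

```text
time: 43.8
eef_pos: [496.6, 17.4, 249.3]
orientation: [3.142, 0.0, 2.978]
ft_force: [-6.6, 1.1, 20.4]
opening: 0.168
```

Contact at the expected seating height (249.3). Release and look.

Request:
move_arm:
  steps: "0 0 0 0 0 -1 1; 0 0 0 0 0 0 0.5; 0 0 0 0 0 0 0; 0 0 0 0 0 0 -1; 0 0 0 0 0 0 -1; 0 0 0 0 0 0 -1; 0 0 0 0 0 0 -1"

```text
time: 44.5
eef_pos: [496.6, 17.4, 248.7]
orientation: [-3.142, -0.0, 2.978]
ft_force: [-0.6, -0.1, 0.1]
opening: 1.001
```

Request:
move_arm:
  steps: "0 0 0 0 0 -15 -1; 0 0 0 0 0 -30 -1; 0 0 0 0 0 -35 -1; 0 0 0 -20 0 0 1; 0 0 0 -40 0 0 1; 0 0 0 -40 0 0 1; 0 0 0 -40 0 0 1; 0 0 0 -20 0 0 1"

```text
time: 45.3
eef_pos: [657.2, -9.2, 328.9]
orientation: [3.141, 0.002, 2.977]
ft_force: [-0.9, -0.3, 0.2]
opening: 0.145
```

Run:
```python
from h import *
s=bot.capture("side");t=bot.capture("top")
to(690,20,100,170.6)
crop(s,225,150,110,100,7,"s18.png"); crop(t,230,120,110,140,5,"t18.png")
```

```text
t=45.4 tilt -0.000 0.002 yaw 170.6 turn rz=-0.000; shift [-28.2  34.2  73.5] in 3 rows of [-9.4 11.4 24.5]; F [-0.3  0.3 -0.5] open 0.01
```

View pics/s18.png

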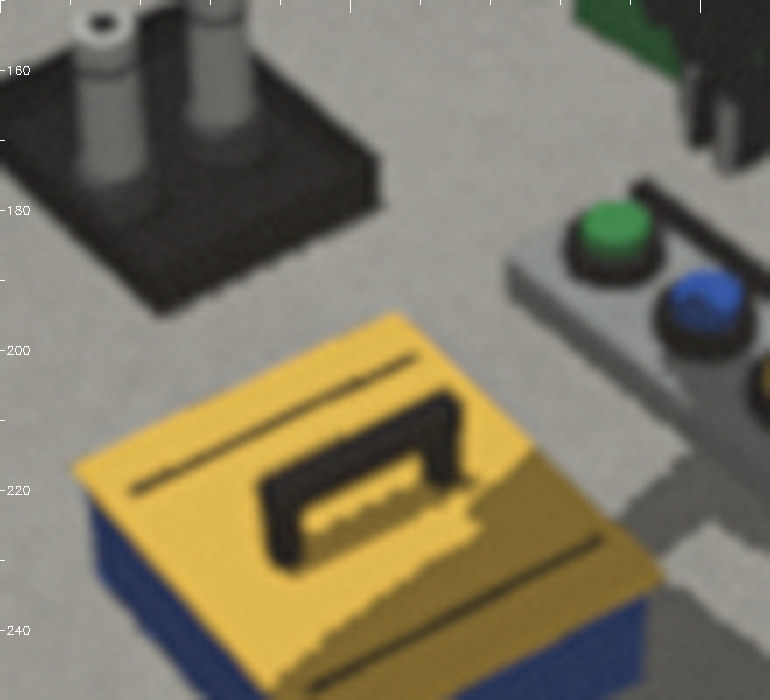

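View pics/t18.png

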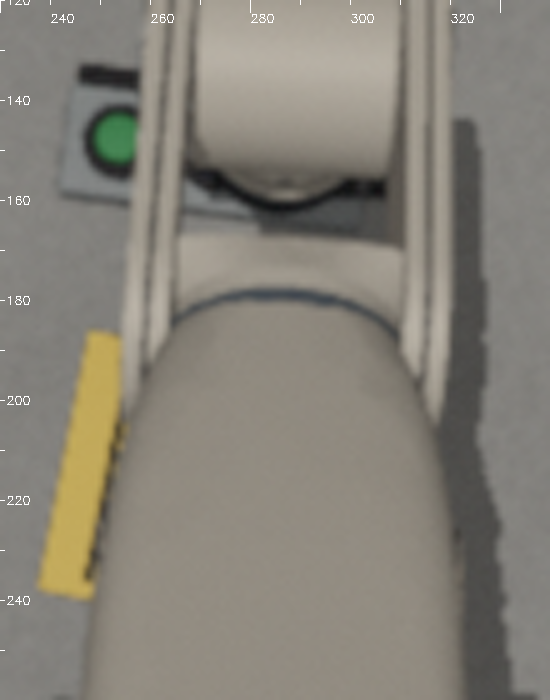

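Lid sits flat on the rim. Now the blue key, with closed fingers.

Request:
move_arm:
  steps: "0 0 0 -14 15 10 1; 0 0 0 -14 20 30 1; 0 0 0 0 0 35 1; 0 0 0 0 0 10 1; 0 0 0 0 0 0 1; 0 0 0 0 0 0 1"

```text
time: 46.0
eef_pos: [687.7, 21.1, 244.8]
orientation: [3.142, 0.001, 2.977]
ft_force: [-1.1, -0.7, 0.4]
opening: 0.0
```

Run:
```python
from h import *
s=bot.capture("side")
to(690.2,21,65.4,170.6)
crop(s,280,150,80,80,8,"s19.png")
```

```text
t=46.0 tilt -0.000 0.002 yaw 170.6 turn rz=-0.000; shift [-2.1  0.3 25.1] in 1 rows of [-2.1  0.3 25.1]; F [-0.8  0.5 -0.2] open 0.00
```

View pics/s19.png

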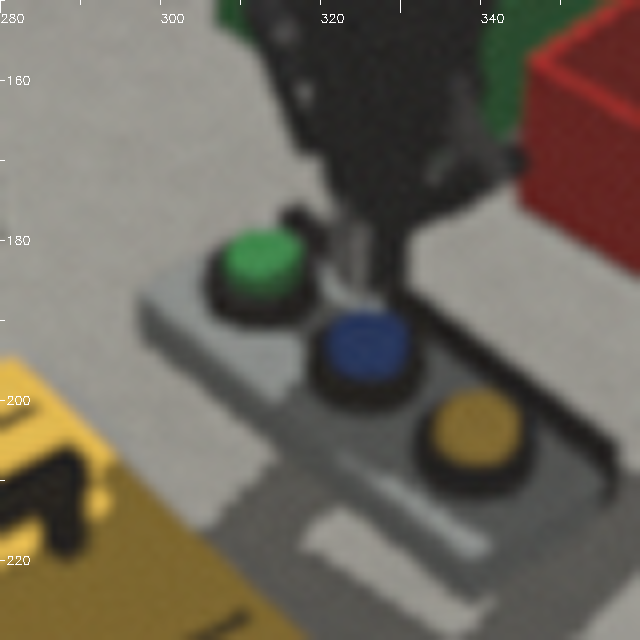

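Request:
move_arm:
  steps: "0 0 0 -2 0 12 1; 0 0 0 0 0 10 1; 0 0 0 0 0 0 1; 0 0 0 0 0 0 1"

```text
time: 46.45
eef_pos: [689.6, 20.9, 221.3]
orientation: [-3.141, -0.001, 2.978]
ft_force: [0.6, 0.8, 0.3]
opening: -0.003
```

Request:
move_arm:
  steps: "0 0 0 0 0 2 1; 0 0 0 0 0 2 1; 0 0 0 0 0 0 1"

```text
time: 46.75
eef_pos: [689.9, 21.0, 217.8]
orientation: [3.142, 0.0, 2.978]
ft_force: [-1.0, 0.1, 2.3]
opening: 0.002
```

Request:
move_arm:
  steps: "0 0 0 0 0 2 1; 0 0 0 0 0 1.5 1; 0 0 0 0 0 0 1; 0 0 0 0 0 0 1"

```text
time: 47.15
eef_pos: [689.9, 21.0, 214.5]
orientation: [3.142, 0.001, 2.978]
ft_force: [-0.0, -0.3, 5.3]
opening: -0.002
```

Request:
move_arm:
  steps: "0 0 0 0 0 0.7 1; 0 0 0 0 0 0 1; 0 0 0 0 0 0 1"

```text
time: 47.45
eef_pos: [690.0, 21.0, 214.4]
orientation: [3.142, 0.001, 2.978]
ft_force: [-2.2, -0.2, 10.0]
opening: -0.002
```

Request:
move_arm:
  steps: "0 0 0 0 0 -10 1; 0 0 0 0 0 -20 1; 0 0 0 0 0 0 1"

```text
time: 47.75
eef_pos: [690.7, 21.0, 245.9]
orientation: [3.141, 0.004, 2.978]
ft_force: [1.3, -0.6, 0.7]
opening: -0.003
```

Run:
```python
from h import *
to(684.9,-34.7,85,170.6)
```

```text
t=47.8 tilt -0.001 0.004 yaw 170.6 turn rz=0.000; shift [ -3.4 -55.9   5.9] in 2 rows of [ -1.7 -28.    3. ]; F [ 1.3 -0.6  0.7] open -0.00
```

Blue hit its hard stop (214.4, 10 N). Yellow next.

Request:
move_arm:
  steps: "0 0 0 -1.5 -20 0 1; 0 0 0 -1.5 -25 0 1; 0 0 0 -0.5 -11 0 1; 0 0 0 0 0 0 1; 0 0 0 0 0 0 1"

```text
time: 48.25
eef_pos: [683.9, -35.1, 243.0]
orientation: [3.141, -0.001, 2.977]
ft_force: [-0.2, -0.7, 0.0]
opening: -0.002
```

Run:
```python
from h import *
s=bot.capture("side")
to(684.9,-34.7,65.4,170.6)
crop(s,280,150,80,80,8,"s20.png")
```

```text
t=48.3 tilt -0.000 -0.001 yaw 170.6 turn rz=-0.000; shift [-0.9  0.  22.7] in 1 rows of [-0.9  0.  22.7]; F [ 0.6 -0.5 -0.5] open -0.00
```

View pics/s20.png

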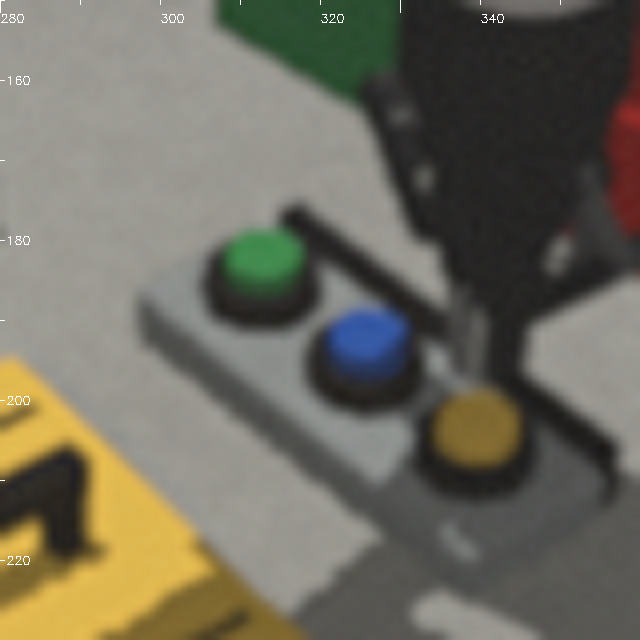

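Tips are over yellow; blue has sprung back up.

Request:
move_arm:
  steps: "0 0 0 -1 0 10 1; 0 0 0 0 0 10 1; 0 0 0 0 0 0 1; 0 0 0 0 0 3 1; 0 0 0 0 0 3 1; 0 0 0 0 0 0 1; 0 0 0 0 0 0 1"

```text
time: 49.0
eef_pos: [685.1, -34.9, 217.8]
orientation: [3.141, 0.0, 2.978]
ft_force: [-0.8, 0.8, 2.4]
opening: -0.0
```

Request:
move_arm:
  steps: "0 0 0 0 0 2 1; 0 0 0 0 0 1.5 1; 0 0 0 0 0 0 1; 0 0 0 0 0 0 1"

```text
time: 49.4
eef_pos: [685.2, -35.0, 214.5]
orientation: [3.141, 0.001, 2.978]
ft_force: [-1.8, 1.6, 5.9]
opening: -0.001
```

Request:
move_arm:
  steps: "0 0 0 0 0 0.7 1; 0 0 0 0 0 0 1; 0 0 0 0 0 0 1"

```text
time: 49.7
eef_pos: [685.3, -35.0, 214.4]
orientation: [3.141, 0.001, 2.978]
ft_force: [-3.0, 1.9, 10.1]
opening: 0.003
```

Request:
move_arm:
  steps: "0 0 0 0 0 -10 1; 0 0 0 0 0 -20 1; 0 0 0 0 0 0 1; 0 0 0 1 25 0 1; 0 0 0 2 35 0 1; 0 0 0 2 35 0 1; 0 0 0 1 17 0 1; 0 0 0 0 0 0 1"

```text
time: 50.5
eef_pos: [697.4, 78.5, 242.8]
orientation: [-3.142, -0.0, 2.981]
ft_force: [-0.6, -0.9, -0.0]
opening: -0.001
```

Run:
```python
from h import *
s=bot.capture("side")
to(695.5,76.7,65.4,170.6)
crop(s,280,150,80,80,8,"s21.png")
```

```text
t=50.5 tilt 0.001 -0.000 yaw 170.7 turn rz=0.002; shift [ 1.7 -0.6 22.4] in 1 rows of [ 1.7 -0.6 22.4]; F [ 0.3 -0.8 -0.6] open -0.00
```

View pics/s21.png

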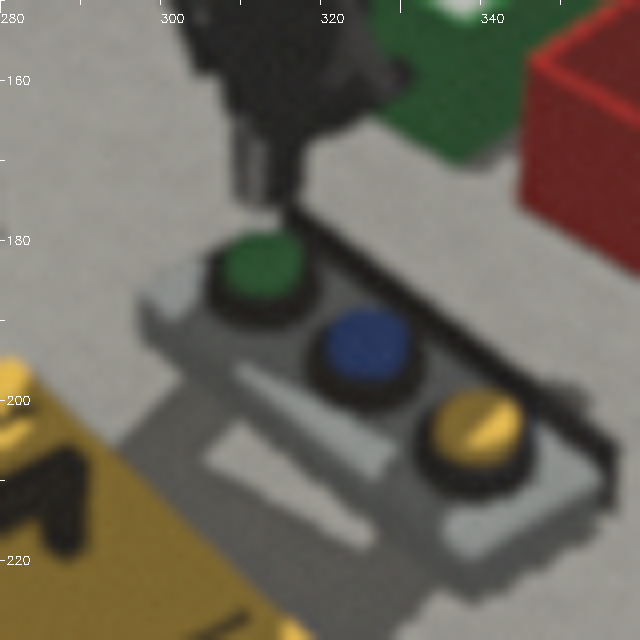

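Request:
move_arm:
  steps: "0 0 0 1.5 -0.5 10 1; 0 0 0 0 0 10 1; 0 0 0 0 0 0 1; 0 0 0 0 0 3 1; 0 0 0 0 0 3 1; 0 0 0 0 0 0 1; 0 0 0 0 0 0 1"

```text
time: 51.25
eef_pos: [696.0, 76.0, 217.6]
orientation: [-3.141, 0.0, 2.978]
ft_force: [-0.4, -1.0, 3.4]
opening: 0.0
```

Request:
move_arm:
  steps: "0 0 0 0 0 2 1; 0 0 0 0 0 1.5 1; 0 0 0 0 0 0 1; 0 0 0 0 0 0 1"

```text
time: 51.65
eef_pos: [696.1, 76.2, 214.5]
orientation: [3.142, 0.001, 2.978]
ft_force: [-1.5, -1.7, 6.3]
opening: -0.0
```

Request:
move_arm:
  steps: "0 0 0 0 0 0.7 1; 0 0 0 0 0 0 1; 0 0 0 0 0 0 1"

```text
time: 51.95
eef_pos: [696.1, 76.2, 214.4]
orientation: [3.142, 0.001, 2.978]
ft_force: [-3.0, -2.3, 11.3]
opening: 0.003
```

Request:
move_arm:
  steps: "0 0 0 0 0 -10 1; 0 0 0 0 0 -30 1; 0 0 0 0 0 -40 1; 0 0 0 0 0 -40 1; 0 0 0 40 25 -10 1; 0 0 0 40 40 0 1; 0 0 0 40 40 0 1; 0 0 0 40 40 0 1"

```text
time: 52.75
eef_pos: [571.7, 230.7, 343.5]
orientation: [3.141, 0.0, 2.977]
ft_force: [1.2, 0.9, 0.4]
opening: 0.003
```

Request:
move_arm:
  steps: "0 0 0 40 40 0 1; 0 0 0 40 40 0 1; 0 0 0 40 40 0 1; 0 0 0 20 40 0 1; 0 0 0 0 20 0 1; 0 0 0 0 0 0 1; 0 0 0 0 0 0 1"

```text
time: 53.45
eef_pos: [475.4, 413.8, 342.8]
orientation: [-3.141, -0.001, 2.979]
ft_force: [-0.9, -0.7, -0.0]
opening: 0.006
```

Run:
```python
from h import *
s=bot.capture("side");t=bot.capture("top")
q=bot.sense();print(q['time'],q['eef_pos'],q['ft_force'])
crop(s,200,120,180,150,4,"s22.png"); crop(t,150,110,180,150,4,"t22.png")
```

```text
53.55 [475.86401092 412.66552706 342.87465338] [ 0.64382138  0.01249631 -0.62205534]
```

View pics/s22.png

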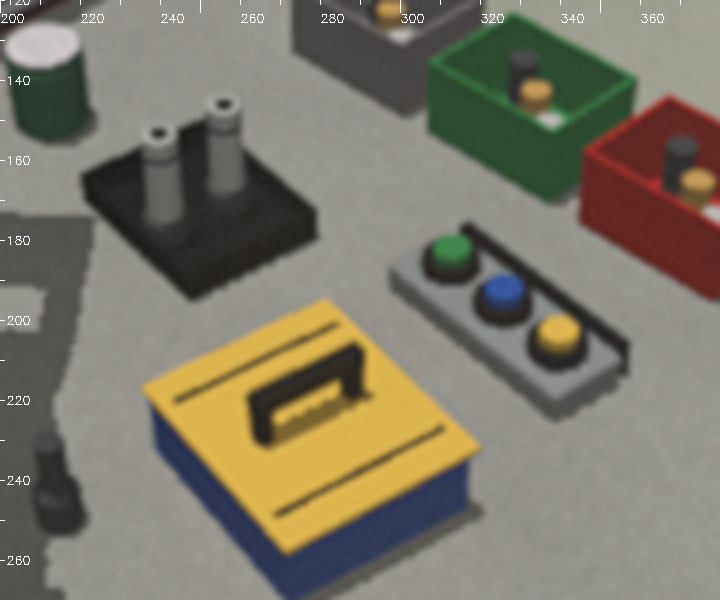

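View pics/t22.png

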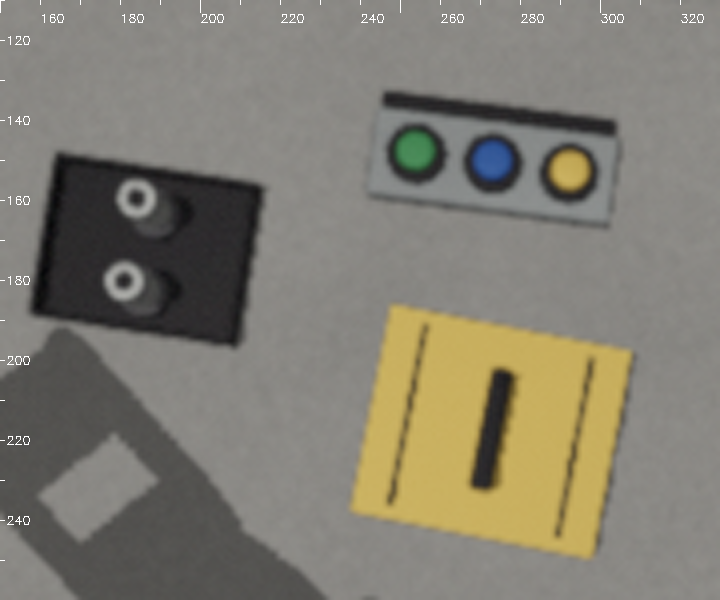

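Everything looks in place: lid flat, keys up, arbors upright. A last numeric check of the lid, then hand in.

Run:
```python
from h import *
P=np.array([ray("top",150+u/4,110+v/4,61)[:2] for u,v in [(392,304),(632,351),(594,558),(352,513)]])
d=P.mean(0)-[494.1,15.4]; print("lid-box (top cam)",d)
Q=np.array([ray("side",200+u/4,120+v/4,61)[:2] for u,v in [(326,298),(481,448),(288,555),(143,388)]])
print("side",Q.mean(0)-[495,14.6],[np.hypot(*(Q[i]-Q[i-1])).round(1) for i in range(4)])
q=bot.sense(); print(q['joint_vel'].round(3))
if np.hypot(*d)<5: bot.hand_in(); print("handed in")
```

```text
lid-box (top cam) [ 0.72519716 -0.4478733 ]
side [ 0.39162712 -0.16569245] [np.float64(148.0), np.float64(173.3), np.float64(149.1), np.float64(173.3)]
[-0.01  -0.003  0.001 -0.    -0.001  0.002]
the job is handed in; nothing more can be done
handed in
```

I packed the box, closed the lid and booked it out, then handed the job in at about 54 s of the 210 s allowed. `hand_in` gives no verdict, so the checks below are all I have.

- **Arbors:** both are standing upright in the black tray.
- **Nuts:** all four lay flat in one layer in the box when last seen, before the lid went on. Opening the gripper on the second nut pressed a finger against the box wall and the wrist read about 14 N. I opened less after that.
- **Lid:** it made contact at the expected seating height. Its centre measures within about 1 mm of the box centre in both cameras, and it looks level.
- **Keys:** I pressed blue, then yellow, then green, each to its hard stop at about 10 to 11 N. All three look sprung back up.
- **Robot:** it ended clear of everything.
- **Camera disagreement:** the top camera differed from the arm by about 2 mm. I allowed for that when fitting the lid.
- **Not checked:** I didn't measure the bystanders at the end. No moves came near them and the ones I could see looked undisturbed.

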